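# Load the glass measuring plate into the instrument stage

### The job

Take the glass plate (the one with the clear window) from its rack by its edges, slip its narrow-bordered end under the steel lip of the instrument stage with the plate tilted, then press its wide border down until the sprung catch snaps over it and the plate sits level. Nothing may ever touch the clear window, and everything else on the bench stays where it is.

Things in the scene. Friction and masses are not known exactly. Their poses are not given: they have to be found in the camera images.
- plate: Glass measuring plate, 130 (x) x 64 (y) x 8 thick, about 170 g; origin at the centre of its underside. Greenish ground-glass border around a clear window 86 x 44 (both faces): border 14 wide at the -x (narrow) end, 30 wide at the +x (wide) end, 10 along the long edges. Starts flat on its rack.
- window: The clear window of that plate (part of it, 86 x 44, as thick as the plate); origin at the window's centre, 8 toward the narrow end from the plate's centre and 4 above its underside.
- plate_narrow_end (a point): middle of the plate's narrow end, on the underside edge (plate x = -65)
- plate_wide_end (a point): middle of the plate's wide end, on the underside edge (plate x = +65)
- glass_rack: Grey rack under the plate, fixed; origin at the centre of its underside. Base 154 x 100 x 12; two rubber rests 44 wide (y) at x = -59.5 and 59.5, tops at z = 34, carry the plate's ends; end stops (inner faces x = -70 and 70) are 38 high. The plate's long edges overhang the rests and are free.
- blank_rack: an identical rack that carries the aluminium blank; origin at the centre of its underside
- stage: Cream instrument stage, fixed: base 200 (x) x 150 (y) x 36 high, origin at the centre of its underside, +x roughly away from the robot. Two ledges 52 wide carry the plate's ends, underside at z = 66; between them (x = -53 to 41) and beside them is free room for fingers down to z = 36. Lip and pocket at the -x end (see seat_lip_end), sprung catch at the +x end (see catch).
- seat_lip_end (a point): Where the plate's narrow-end underside edge belongs: stage x = -65, y = 0, z = 66; up to 1 nearer the back wall is fine. Pocket around it: back wall face at x = -66, side cheeks with inner faces at y = -35 and 35 (x = -78 to -56), steel lip above from x = -78 to -57, underside z = 79, top z = 85.
- seat_catch_end (a point): where the plate's wide-end underside edge belongs (stage x = +65, y = 0, z = 66)
- catch (a joint): Sprung steel catch, 26 wide, slides along stage +x: 0 m closed (springs back there), 0.010 fully back. Its face leans outward 30 deg above the nose, up to z = 93; a tab behind it (x = 77 to 89) reaches z = 98. A plate end pressed down on this slope pushes it back about 4 mm, then the nose snaps over the plate: 8 to 20 N down on the wide border.
- catch_nose (a point): tip of the catch's nose: stage x = 60.5, z = 77 when closed, 3 above the top of a seated plate
- blank: Bystander: aluminium blank, 128 x 62 x 8, no window, origin at the centre of its underside, lying on the other rack
- gear: Bystander: steel gear with hub, diameter 66, height 32, lying flat; origin centre of underside
- ring_gauge: Bystander: dark steel ring, outer diameter 64, height 22; origin centre of underside
- cleaner: Bystander: white bottle, diameter 56, height 140, standing; origin centre of underside
- brush: Bystander: bench brush, 150 long, lying
Things that resemble listed ones, but are neither listed nor needed, are in the scene too. What is shaped like the plate but orange is not meant.

How it is judged:
By the outcome, as a careful person would: the job done as asked, in the order asked, and still so for the second after the job is handed in, with the robot touching nothing.
It also fails if it takes over 53 s, if anything falls off the work surface, if the arm or the gripper's body presses on something with over 40 N, if the wrist force passes 120 N, or if a joint passes its speed limit or range.

### The arm

A 6-joint arm with a two-finger parallel gripper is mounted at the origin on the work surface. World frame = base frame: x ahead of the robot, y to its left, z up, the work surface at z = 0. Lengths are in m, angles in rad, forces in N, time in s.
With the tool pointing down it reaches from about 0.35 to 0.85 m from the base axis. Payload 8.1 kg.
Tool frame: the origin (TCP) lies on the centre line of the jaws, within the pads' length; the fingertips stand 19 mm ahead of it and the grasp point (between the pads) is the TCP; z points along the fingers, y is the line along which they close (so a half turn about z gives the same grasp; the last joint's range is limited). The gripper opens to 93 mm and grips with 3 to 60 N. Pads are 15 mm wide; open, the fingers measure 128 mm over their backs; the gripper's body (75 mm by 188 mm) begins 65 mm behind the grasp point.
Start: joints at [1.138, 0.13, 1.488, -0, 1.523, -0.085], TCP at [0.204, 0.564, 0.202] pointing down, gripper open.
Joint ranges: [-2.96, 2.96], [-0.89, 2.26], [0.02, 2.5], [-1.34, 4.48], [0, 2.73], [-2.66, 2.66]. Speed limits (rad/s): [2.39, 2.39, 2.79, 3.14, 3.14, 3.14].

### API

Orientations are given as [roll, pitch, yaw] about the fixed x, y, z axes, in that order (R = Rz(yaw) Ry(pitch) Rx(roll)).
In Python, from station import ctrl gives the robot as it stands.
- The arm moves only by the shell command python3 -m inch 'ROWS' [FORCE]. ROWS is JSON, a list of rows, each a list of 3 entries, a list of its own where there are three numbers: the shift along the tool's x, y, z in units of 30 mm (1.0 is 30 mm), then the turn, a rotation vector about the tool's x, y, z in units of 5 degrees (1.0 is 5 degrees), then the opening, from -1 (shut) to 1 (fully open). In form: [[[x, y, z], [rx, ry, rz], grip], ...]. A call has 1 to 12 rows; each row shifts and turns the commanded pose from where the row before left it, along the tool's axes as they then stand; what a row does not reach is not made up. A row lasts 1/12 s, in which the tool goes at most 41.7 mm and 7.16 degrees, less where a joint would pass 70% of its speed; a pose out of reach is approached as far as the arm can. A call is refused whole if a number of a shift passes 1 or a number of a turn 1, either way. A call with a gripper value outside its range is refused whole. The fingers move at their own pace and stop on an object; FORCE is the grip in N (left out, the last holds). Time passes only in rows, so rows that do not move let the fingers close. It gives the time, the measured TCP pose, the force, the opening and the grip force at its end, in the units of the state.
- ctrl.state(): the state, without advancing time (a new reading comes with each control period).
- ctrl.grab_frame(name): name is "side" or "top"; returns a dict with "image" (420x560x3 uint8, red, green, blue), "camera_matrix" (3x3 intrinsics, pixels), "eye" and "attitude" of the camera in the world. Camera axes: x right, y up, looking along -z (the intrinsics and any distortion apply to the point x, -y, -z); pixel columns grow to the right and rows downward; lengths in m; the calibration is good to about 2 mm. A picture is of the moment at which its call begins. There is no depth.
- ctrl.hand_in(): hands the job in; it is judged then, once.
The state is a dict: "time_s": time; "joints": joint angles; "qvel": joint speeds; "tau": joint torques, N m; "eef_pos": TCP position; "ee_rot": TCP orientation; "contact_force": force on the tool from outside, world axes, zero at the start; "torque": the same for the moment, N m; "finger_gap": finger opening in m; "gripper_force": force on a finger pad.
Only numpy, scipy, OpenCV 4.12 (cv2) and the standard library are available. Lean on these libraries where they do the work, as an engineer would, in place of code of your own. Each camera call takes 0.05 s, during which the arm holds its last target. There are 200 camera calls.

## Working session

There is one attempt and no reset: what is moved stays moved. The work goes in short steps, Python scripts to look and compute and a shell command to move; the robot and the scene stay as the last step left them, time stands still between calls to the robot, and variables do not carry over. Pictures are saved under pics/ and viewed, at most 10 in all, crops included, and the job is handed in when it is done.

```bash
ls; mkdir -p pics; python3 - <<'E'
from station import ctrl
import cv2,numpy as np
for n in("top","side"):
    f=ctrl.grab_frame(n); cv2.imwrite(f"pics/{n}0.png",f["image"][:,:,::-1]); print(n,np.array(f["camera_matrix"]).tolist(),f["eye"],f["attitude"],[k for k in f])
print(ctrl.state())
E
```

```text
pics
top [[515.0076766310189, 0.0, 279.1812857018316], [0.0, 515.0076766310189, 208.13319054433893], [0.0, 0.0, 1.0]] [0.38311026 0.0067201  1.28515564] [ 0.138539  -0.0033423 -1.5453175] ['image', 'camera_matrix', 'eye', 'attitude']
side [[495.4077052677015, 0.0, 276.9828127637714], [0.0, 495.4077052677015, 208.08297267121284], [0.0, 0.0, 1.0]] [0.52140781 0.99654699 0.66099226] [ 1.05253582 -0.02056242 -3.07124271] ['image', 'camera_matrix', 'eye', 'attitude']
{'time_s': 0.1, 'joints': array([ 1.13759368e+00,  1.31100407e-01,  1.48915407e+00,  3.32051692e-07,
        1.52303060e+00, -8.53887501e-02]), 'qvel': array([ 1.03473539e-04, -1.41700762e-03,  5.47453879e-04, -6.64591007e-05,
        4.54287435e-04,  5.32465661e-04]), 'tau': array([ 1.51050277e-03, -5.61336136e+01, -4.93100882e+01,  7.69549794e-02,
        2.89532170e-02, -1.45553904e-04]), 'eef_pos': array([0.20424779, 0.563583  , 0.20109253]), 'ee_rot': array([-3.13990642e+00, -1.44668799e-04,  2.79377862e+00]), 'contact_force': array([ 0.27469782,  0.32627356, -0.03941586]), 'torque': array([-0.00811818,  0.01346964,  0.01950482]), 'gripper_force': 0.0, 'finger_gap': 0.09254848146629319}
```

View pics/top0.png

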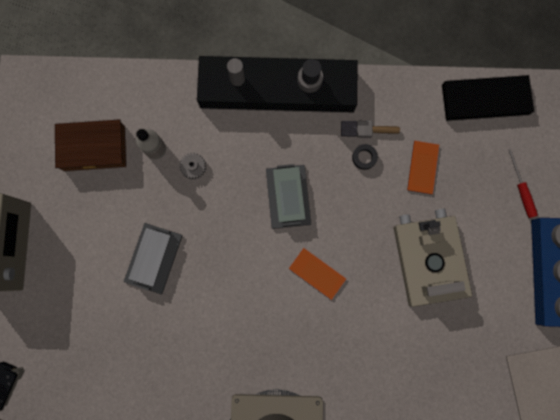

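View pics/side0.png

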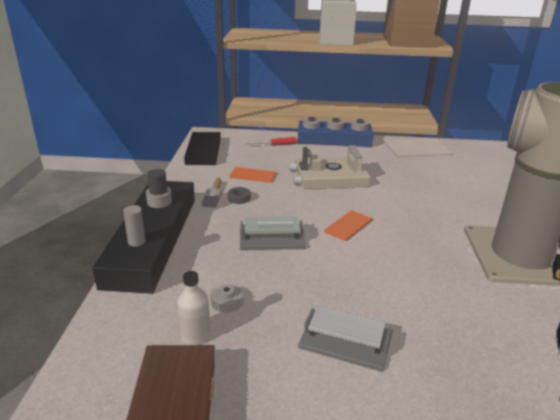

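The top view shows candidates: the greenish framed plate at (289,197), the plain grey blank at (153,257), and orange shapes at (318,274) and (424,168). Only the one at (289,197) has a green border with a window. The stage is at (432,262). I'll confirm this in enlarged crops.

```bash
cat > h.py <<'E'
import numpy as np,cv2
from scipy.spatial.transform import Rotation as R
from scipy.optimize import least_squares
from station import ctrl
C={"top":([515.0076766,515.0076766,279.1812857,208.1331905],[0.38311026,0.0067201,1.28515564],[0.138539,-0.0033423,-1.5453175]),
"side":([495.4077053,495.4077053,276.9828128,208.0829727],[0.52140781,0.99654699,0.66099226],[1.05253582,-0.02056242,-3.07124271])}
def proj(n,P):
    (fx,fy,cx,cy),e,a=C[n]; p=(np.atleast_2d(P)-e)@R.from_euler('xyz',a).as_matrix()
    return np.c_[cx+fx*p[:,0]/-p[:,2],cy+fy*p[:,1]/p[:,2]]
def tri(t,s):
    f=lambda X:np.r_[proj("top",X)[0]-t,proj("side",X)[0]-s]
    r=least_squares(f,[.5,0,.05]); return r.x,np.abs(r.fun).max()
def plane(n,uv,z):
    return least_squares(lambda X:proj(n,[X[0],X[1],z])[0]-uv,[.5,0]).x
def crop(n,x0,y0,w,h,k,im=None):
    im=ctrl.grab_frame(n)["image"][:,:,::-1] if im is None else im
    c=cv2.resize(im[y0:y0+h,x0:x0+w],None,fx=k,fy=k,interpolation=cv2.INTER_CUBIC)
    c=np.clip(c.astype(float)*(1.7 if n=="top" else 1.2),0,255).astype(np.uint8)
    for u in range(x0-x0%10+10,x0+w,10):
        cv2.line(c,((u-x0)*k,0),((u-x0)*k,8 if u%50 else 20),(0,0,255),1)
        if u%20==0: cv2.putText(c,str(u),((u-x0)*k-10,20),0,.35,(0,255,255),1)
    for v in range(y0-y0%10+10,y0+h,10):
        cv2.line(c,(0,(v-y0)*k),(8,(v-y0)*k),(0,0,255),1)
        if v%20==0: cv2.putText(c,str(v),(10,(v-y0)*k+4),0,.35,(0,255,255),1)
    return c
E
python3 - <<'E'
from h import *
t=cv2.imread("pics/top0.png");s=cv2.imread("pics/side0.png")
print(proj("top",[[0,0,0]]),proj("side",[[0,0,0]]))
cv2.imwrite("pics/plate.png",np.hstack([crop("top",258,155,62,82,6,t),crop("side",234,203,70,82,6,s)]))
cv2.imwrite("pics/stage.png",np.hstack([crop("top",390,200,84,112,5,t),crop("side",285,125,76,112,5,s)]))
E
```

```text
[[276.0835983  443.26320518]] [[522.0977372 254.9964104]]
```

View pics/plate.png

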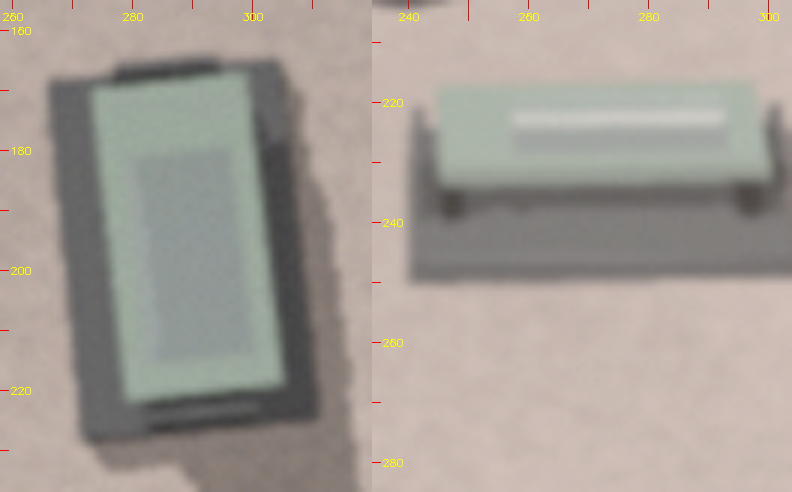

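View pics/stage.png

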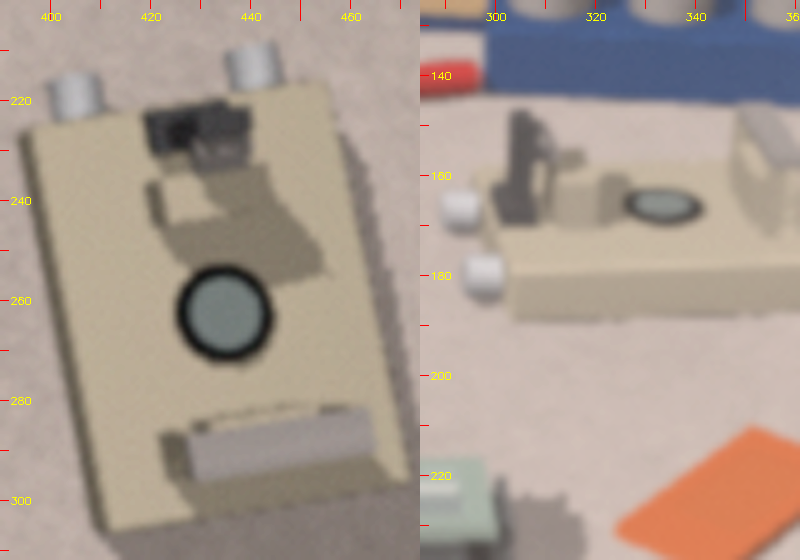

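Confirmed: the greenish plate with the clear window is at top (289,197) and side (270,225). Its wide border is at the far end (row about 168–180), and its narrow end faces the robot. On the stage, the catch is far (435,225) and the lip near (445,290). Next I'll fit the poses with edge refinement.

```bash
cat > fit.py <<'E'
from h import *
def pts(p,L):  # p x,y,z,yaw
    return R.from_euler('z',p[3]).apply(np.array(L,float)/1e3)+p[:3]
def refine(ims,p0,edges,it=8,win=3.0,free=(0,1,2,3),fn=pts):
    p=np.array(p0,float)
    G={n:cv2.GaussianBlur(im,(0,0),.8).astype(np.float32) for n,im in ims.items()}
    for k in range(it):
        M=[];w=win if k<4 else 1.5
        for n,a,b in edges:
            a=np.array(a,float);b=np.array(b,float)
            for t in np.linspace(.1,.9,25):
                P=a+(b-a)*t; q=proj(n,fn(p,[P,P+(b-a)*.05])); d=q[1]-q[0]; nr=np.array([-d[1],d[0]])/np.linalg.norm(d)
                s=np.arange(-w-.5,w+.51,.25); xy=q[0]+s[:,None]*nr
                v=cv2.remap(G[n],xy[:,0].astype(np.float32)[None],xy[:,1].astype(np.float32)[None],cv2.INTER_LINEAR)[0]
                g=np.linalg.norm(np.gradient(v,axis=0),axis=1)[1:-1]; i=g.argmax()
                if g[i]>1.2: M.append((n,P,q[0]+s[1:-1][i]*nr,nr))
        def res(x):
            pp=p.copy();pp[list(free)]=x
            out=np.zeros(len(M))
            for n in ims:
                I=[i for i,m in enumerate(M) if m[0]==n]
                if I:
                    q=proj(n,fn(pp,[M[i][1] for i in I])); out[I]=[(q[j]-M[i][2])@M[i][3] for j,i in enumerate(I)]
            return out
        r=least_squares(res,p[list(free)],loss='soft_l1',f_scale=.3); p[list(free)]=r.x
    e=res(r.x); return p,len(M),np.sqrt(np.median(e**2))
def box(x0,x1,y0,y1,z): return [(x0,y0,z),(x1,y0,z),(x1,y1,z),(x0,y1,z)]
def loop(n,c): return [(n,c[i],c[(i+1)%4]) for i in range(4)]
PT=box(-65,65,-32,32,8)
plate_edges=loop("top",PT)+[("side",PT[0],PT[1]),("side",PT[2],PT[3]),("side",(-65,32,0),(65,32,0))]
ST=box(-100,100,-75,75,36)
stage_edges=loop("top",ST)+[("side",ST[2],ST[3]),("side",(-100,75,0),(100,75,0))]
def draw(n,im,p,E,k,x0,y0,c=(255,0,255)):
    for m,a,b in E:
        if m==n:
            q=((proj(n,pts(p,[a,b]))-[x0,y0]+.5)*k).astype(int); cv2.line(im,q[0].tolist(),q[1].tolist(),c,1)
E
python3 - <<'E'
from fit import *
t=cv2.imread("pics/top0.png");s=cv2.imread("pics/side0.png");ims={"top":t,"side":s}
def rough(P,uv,p0): return least_squares(lambda p:(proj("top",pts(p,P))-uv).ravel(),p0).x
p0=rough(PT,[(279,222),(273.3,169),(299,166.5),(305.5,219)][0:0] or [(305.5,219),(299,166.5),(273.3,169),(279,222)],[.5,0,.034,0])
s0=rough(ST,[(471.5,296.5),(455.5,217),(397,225.5),(412.5,305.5)],[.3,-.3,0,0])
print("rough",p0,s0)
p0[2]=.034;s0[2]=0
pp=refine(ims,p0,plate_edges);print("plate",pp)
print("plate top only",refine(ims,np.r_[p0[:2],.034,p0[3]],[e for e in plate_edges if e[0]=="top"],free=(0,1,3)))
print("plate side only",refine(ims,pp[0],[e for e in plate_edges if e[0]=="side"],free=(0,1,3)))
ss=refine(ims,s0,stage_edges);print("stage",ss)
print("stage top only",refine(ims,np.r_[s0[:2],0,s0[3]],[e for e in stage_edges if e[0]=="top"],free=(0,1,3)))
E_=stage_edges+loop("top",box(-78,-57,-41,41,85))+loop("side",box(-78,-57,-41,41,85))+loop("top",box(77,89,-13,13,98))+loop("side",box(77,89,-13,13,98))+loop("top",box(-65,65,-32,32,74))
a=crop("top",258,155,62,112,5,t);b=crop("top",390,205,84,112,5,t)
draw("top",a,pp[0],plate_edges,5,258,155);draw("top",b,ss[0],E_,5,390,205)
c=crop("side",234,203,75,50,5,s);draw("side",c,pp[0],plate_edges,5,234,203)
d=crop("side",285,140,92,55,4,s);draw("side",d,ss[0],E_,4,285,140)
o=np.zeros((600,800,3),np.uint8)
o[:300,:310]=a[:300];o[300:550,:375]=c;o[:300+0,375:795]=b[:300];o[300:560,795-420:795]=b[300:560]
cv2.imwrite("pics/ov.png",o);cv2.imwrite("pics/ov2.png",d)
E
```

```text
rough [ 0.58996865 -0.01634471  0.04722136  0.13570566] [ 0.44061442 -0.38281196 -0.04051899  0.17789964]
plate (array([ 0.59362215, -0.01555477,  0.02571193,  0.13315294]), 175, np.float64(0.3168333511317774))
plate top only (array([ 0.59228201, -0.01533224,  0.034     ,  0.13790464]), 100, np.float64(0.23767202348780153))
plate side only (array([18.13074822,  2.33344989,  0.02571193,  0.13343687]), 0, np.float64(nan))
stage (array([ 0.43865193, -0.36986115, -0.00323237,  0.16684849]), 132, np.float64(0.5282637852190681))
stage top only (array([ 0.43850527, -0.36825777,  0.        ,  0.15428601]), 81, np.float64(0.7422711876463978))
  return _methods._mean(a, axis=axis, dtype=dtype,
  ret = ret.dtype.type(ret / rcount)
```

View pics/ov.png

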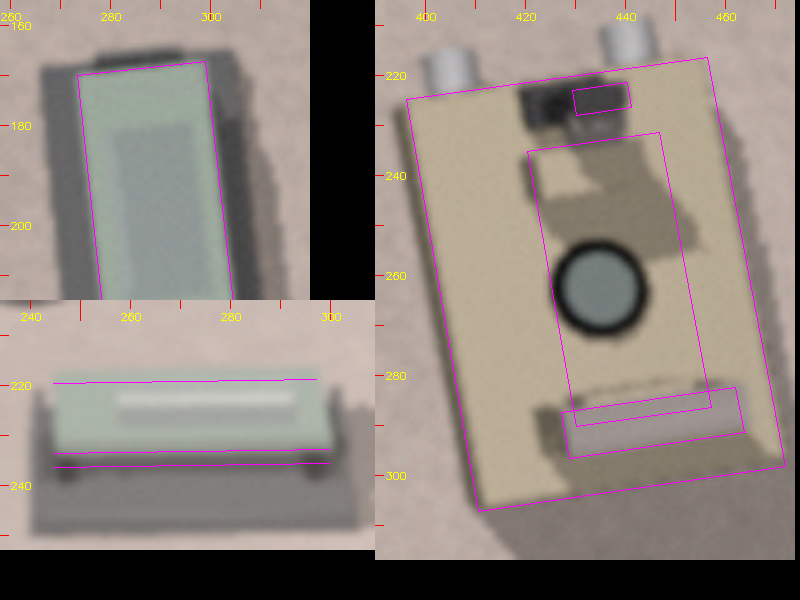

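Top overlays match the plate and stage well. In the side view the plate fit latched onto the wrong edge, about 3 px low. I'll redo it with only unambiguous edges and add the stage lip.

```bash
python3 - <<'E'
from fit import *
t=cv2.imread("pics/top0.png");s=cv2.imread("pics/side0.png");ims={"top":t,"side":s}
pe=loop("top",PT)+[("side",PT[0],PT[1]),("side",(-65,32,0),(65,32,0)),("side",(-65,-32,8),(-65,32,8)),("side",(65,-32,8),(65,32,8))]
p=refine(ims,[.5923,-.0153,.034,.138],pe,win=2.);print("plate",p)
print(" side only xy",refine(ims,[.5923,-.0153,.034,.138],[e for e in pe if e[0]=="side"],win=3.,free=(0,1,3)))
for q in ("left end top far","x"): pass
print("proj corners side",proj("side",pts([.5923,-.0153,.034,.138],PT+[(-65,32,0),(65,32,0)])).round(1).tolist())
# direct triangulation of far/near corners, hand-read
for nm,tt,ss,P in (("far-right top",(299,166.5),(245,217.3),(65,-32,8)),("near-right top",(305.5,219),(298,217),(-65,-32,8))):
    print(nm,tri(tt,ss),pts([.5923,-.0153,.034,.138],[P]))
L=box(-78,-57,-41,41,85)
se=loop("top",ST)+[("side",ST[2],ST[3]),("side",(-100,75,0),(100,75,0))]+loop("top",L)
st=refine(ims,[.4386,-.3695,0,.167],se,win=2.);print("stage",st)
st0=refine(ims,[.4386,-.3695,0,.167],se,win=2.,free=(0,1,3));print("stage z0",st0)
print("lip only",refine(ims,st0[0],loop("top",L),win=2.,free=(0,1,3)), "base top",refine(ims,st0[0],[e for e in loop("top",ST)],win=2.,free=(0,1,3)))
print("side only",refine(ims,st0[0],[e for e in se if e[0]=="side"],win=2.,free=(1,2,3)))
o=crop("side",285,140,92,55,8,s)
E_=se+loop("side",L)+loop("side",box(77,89,-13,13,98))+loop("side",box(-100,100,-75,75,0))
draw("side",o,st0[0],E_,8,285,140)
c=crop("side",234,205,75,50,8,s)[:,:600];draw("side",c,[.5923,-.0153,.034,.138],pe,8,234,205)
print(o.shape);o=cv2.resize(np.vstack([o[:,:736],np.pad(c,((0,0),(0,136),(0,0)))]),None,fx=.7,fy=.7);cv2.imwrite("pics/ov3.png",o)
E
```

```text
plate (array([ 0.59276254, -0.01527407,  0.03257903,  0.14019435]), 200, np.float64(0.24901606676748295))
 side only xy (array([ 0.59328239, -0.01332112,  0.034     ,  0.15184158]), 100, np.float64(0.2467699158965511))
proj corners side [[297.4, 215.5], [244.5, 216.4], [244.8, 230.4], [300.2, 229.3], [300.1, 232.2], [244.9, 233.3]]
far-right top (array([ 0.66106315, -0.03933093,  0.03891543]), np.float64(0.3923062505599546)) [[ 0.66108405 -0.03805422  0.042     ]]
near-right top (array([ 0.53144641, -0.05786772,  0.03676383]), np.float64(0.27465496667002753)) [[ 0.53231995 -0.05593734  0.042     ]]
stage (array([ 0.43990838, -0.37057361, -0.00357559,  0.18294875]), 229, np.float64(0.5131506410013511))
stage z0 (array([ 0.43949693, -0.36670961,  0.        ,  0.22132127]), 229, np.float64(0.5429289276077016))
lip only (array([ 0.44000731, -0.36819628,  0.        ,  0.21081064]), 98, np.float64(0.48203717080078395)) base top (array([ 0.43796078, -0.36606786,  0.        ,  0.15283362]), 83, np.float64(0.8772600632415812))
side only (array([ 0.43949693, -0.49046915, -0.06412006,  0.20042617]), 50, np.float64(0.24106931265604278))
(440, 736, 3)
```

View pics/ov3.png

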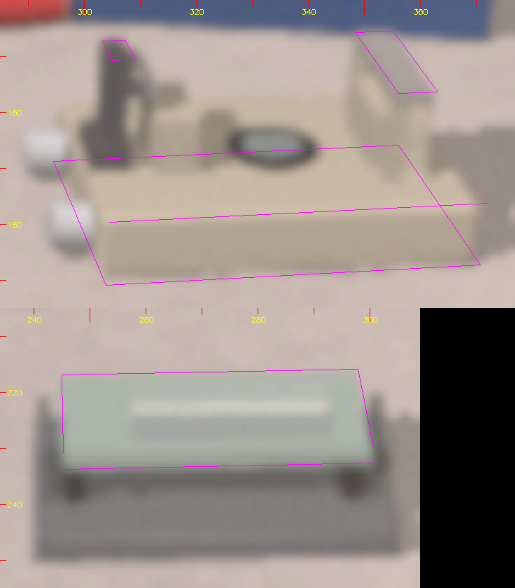

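The plate overlay agrees within about 1 px (roughly 2 mm of calibration). The stage yaw was pulled off by shadow edges, so I'll refit the stage from hand-read corners. These are side base corners (304,189.6), (369.3,186.8) and top-face (302.9,182), (370.4,176.6), plus the top-view corners.

```bash
python3 - <<'E'
from fit import *
top=[((-100,-75,36),(471.3,296.5)),((100,-75,36),(456,216.5)),((100,75,36),(396.5,225)),((-100,75,36),(411,306.5))]
lip=[((-57,41,85),(428.3,287)),((-57,-41,85),(463,281.7)),((-78,-41,85),(464.5,291)),((-78,41,85),(429.5,296))]
side=[((100,75,0),(304,189.6)),((-100,75,0),(369.3,186.8)),((100,75,36),(302.9,182)),((-100,75,36),(370.4,176.6))]
def go(S,free,p0=[.4386,-.3695,0,.17]):
    p=np.array(p0)
    def f(x):
        p[list(free)]=x; o=[]
        for n,L in S:
            o.append((proj(n,pts(p,[a for a,_ in L]))-[b for _,b in L]).ravel())
        return np.concatenate(o)
    r=least_squares(f,np.array(p0)[list(free)],loss='soft_l1'); p[list(free)]=r.x
    return p.round(4),f(r.x).round(1).tolist()
print("top",go([("top",top)],(0,1,3)));print("lip",go([("top",lip)],(0,1,3)))
print("side",go([("side",side)],(0,1,3)));print("all",go([("top",top+lip),("side",side)],(0,1,2,3)))
print("all z0",go([("top",top+lip),("side",side)],(0,1,3)))
E
```

```text
top (array([ 0.4389, -0.3696,  0.    ,  0.1718]), [1.0, 1.1, 0.2, -0.9, -0.6, -0.6, -0.3, 0.4])
lip (array([ 0.4391, -0.3718,  0.    ,  0.1671]), [-0.3, -0.1, -0.1, 0.1, 0.2, -0.1, 0.2, 0.0])
side (array([ 0.4443, -0.3608,  0.    ,  0.2566]), [-1.1, 2.2, -0.0, 0.3, 0.6, -1.5, 0.3, -0.5])
all (array([ 0.439 , -0.3716, -0.0035,  0.1785]), [1.5, 0.8, 0.2, -0.9, -0.4, -0.2, 0.4, 0.5, -0.5, 0.1, -0.4, -0.1, -0.1, -0.3, 0.1, 0.2, -1.7, 0.4, 0.2, 1.1, -0.0, -3.1, 0.5, 0.3])
all z0 (array([ 0.439 , -0.3703,  0.    ,  0.1784]), [1.5, 0.8, 0.1, -1.1, -0.6, -0.4, 0.2, 0.5, -0.6, 0.1, -0.5, -0.1, -0.1, -0.3, -0.1, 0.2, -1.7, -0.4, 0.4, 0.2, 0.0, -4.0, 0.7, -0.6])
```

```bash
cat > to.py <<'E'
import sys; from h import *
def go(pos,rpy):
    s=ctrl.state(); Rc=R.from_euler('xyz',s["ee_rot"]); d=Rc.inv().apply(np.array(pos)-s["eef_pos"])/.03
    w=(Rc.inv()*R.from_euler('xyz',rpy)).as_rotvec(degrees=True)/5
    print("t",s["time_s"],"pos",s["eef_pos"].round(4),"rpy",s["ee_rot"].round(4),"F",s["contact_force"].round(1),"shift",d.round(2),"turn",w.round(2))
E
python3 -m inch '[[[0,0,-1],[0,0,1],1],[[0,0,-1],[0,0,1],1],[[0,0,0],[0,0,1],1],[[0,0,0],[0,0,1],1],[[0,0,0],[0,0,1],1],[[0,0,0],[0,0,1],1],[[0,0,0],[0,0,1],1],[[0,0,0],[0,0,1],1],[[0,0,0],[0,0,1],1],[[0,0,0],[0,0,1],1],[[0,0,0],[0,0,1],1],[[0,0,0],[0,0,1],1]]'
python3 -m inch '[[[0,0,0],[0,0,1],1],[[0,0,0],[0,0,1],1],[[0,0,0],[0,0,1],1],[[0,0,0],[0,0,1],1],[[0,0,0],[0,0,1],1],[[0,0,0],[0,0,1],1],[[0,0,0],[0,0,1],1],[[0,0,0],[0,0,1],1],[[0,0,0],[0,0,1],1],[[0,0,0],[0,0,1],1],[[0,0,0],[0,0,1],1],[[0,0,0],[0,0,1],1]]'
python3 -m inch '[[[0,0,0],[0,0,1],1],[[0,0,0],[0,0,1],1],[[0,0,0],[0,0,1],1],[[0,0,0],[0,0,1],1],[[0,0,0],[0,0,1],1],[[0,0,0],[0,0,1],1],[[0,0,0],[0,0,0.43],1],[[0,0,0],[0,0,0],1]]'
python3 -c "
from to import *
go([.5925,-.015,.16],[np.pi,0,.138])"
```

```text
time_s: 1.1
eef_pos: [0.2044, 0.5638, 0.2614]
ee_rot: [-3.141, 0.001, 1.742]
contact_force: [0.3, -0.4, -0.1]
finger_gap: 0.0928
gripper_force: 0.0
time_s: 2.1
eef_pos: [0.2043, 0.5638, 0.2614]
ee_rot: [3.141, 0.001, 0.695]
contact_force: [-0.7, 0.6, -0.5]
finger_gap: 0.0932
gripper_force: 0.0
time_s: 2.77
eef_pos: [0.2044, 0.5638, 0.2614]
ee_rot: [3.141, 0.001, 0.136]
contact_force: [-0.3, -0.1, 0.6]
finger_gap: 0.0927
gripper_force: 0.0
t 2.7667 pos [0.2044 0.5638 0.2614] rpy [3.1407e+00 6.0000e-04 1.3640e-01] F [-0.3 -0.1  0.6] shift [10.2  20.87  3.39] turn [ 0.01  0.01 -0.02]
```

```bash

python3 -m inch '[[[0.5,1,0],[0,0,0],1],[[0.5,1,0],[0,0,0],1],[[0.5,1,0],[0,0,0],1],[[0.5,1,0],[0,0,0],1],[[0.5,1,0],[0,0,0],1],[[0.5,1,0],[0,0,0],1],[[0.5,1,0],[0,0,0],1],[[0.5,1,0],[0,0,0],1],[[0.5,1,0],[0,0,0],1],[[0.5,1,0],[0,0,0],1],[[0.5,1,0],[0,0,0],1],[[0.5,1,0],[0,0,0],1]]'
python3 -m inch '[[[0.5,1,0],[0,0,0],1],[[0.5,1,0],[0,0,0],1],[[0.5,1,0],[0,0,0],1],[[0.5,1,0],[0,0,0],1],[[0.5,1,0],[0,0,0],1],[[0.5,1,0],[0,0,0],1],[[0.5,1,0],[0,0,0],1],[[0.5,1,0],[0,0,0],1],[[0.2,0.87,0.5],[0,0,0],1],[[0,0,1],[0,0,0],1],[[0,0,1],[0,0,0],1],[[0,0,0.9],[0,0,0],1]]'
python3 -m inch '[[[0,0,0],[0,0,0],1],[[0,0,0],[0,0,0],1]]'
python3 - <<'E'
from to import *
go([.5925,-.015,.16],[np.pi,0,.138]); go([.5925,-.015,.038],[np.pi,0,.138])
t=crop("top",240,140,90,100,6);s=crop("side",225,130,90,120,5)
cv2.imwrite("pics/ap.png",np.hstack([t[:600,:400],s[:600,:400]]))
print(proj("side",[[.5925,-.015,.141]]),proj("top",[[.5925,-.015,.141]]))
E
```

```text
time_s: 3.77
eef_pos: [0.4329, 0.2308, 0.2619]
ee_rot: [-3.142, 0.0, 0.14]
contact_force: [-0.2, -0.5, 0.1]
finger_gap: 0.093
gripper_force: 0.0
time_s: 4.77
eef_pos: [0.5935, -0.0147, 0.158]
ee_rot: [-3.141, 0.001, 0.139]
contact_force: [-0.5, 0.9, -1.2]
finger_gap: 0.0927
gripper_force: 0.0
time_s: 4.93
eef_pos: [0.5922, -0.0137, 0.1583]
ee_rot: [-3.14, 0.004, 0.139]
contact_force: [0.4, 1.1, 0.9]
finger_gap: 0.0929
gripper_force: 0.0
t 4.9333 pos [ 0.5922 -0.0137  0.1583] rpy [-3.1405  0.0044  0.1394] F [0.4 1.1 0.9] shift [ 0.    0.04 -0.06] turn [-0.01  0.05  0.02]
t 4.9333 pos [ 0.5922 -0.0137  0.1583] rpy [-3.1405  0.0044  0.1394] F [0.4 1.1 0.9] shift [0.02 0.05 4.01] turn [-0.01  0.05  0.02]
[[272.41161201 186.01536931]] [[289.47305913 186.52746759]]
```

View pics/ap.png

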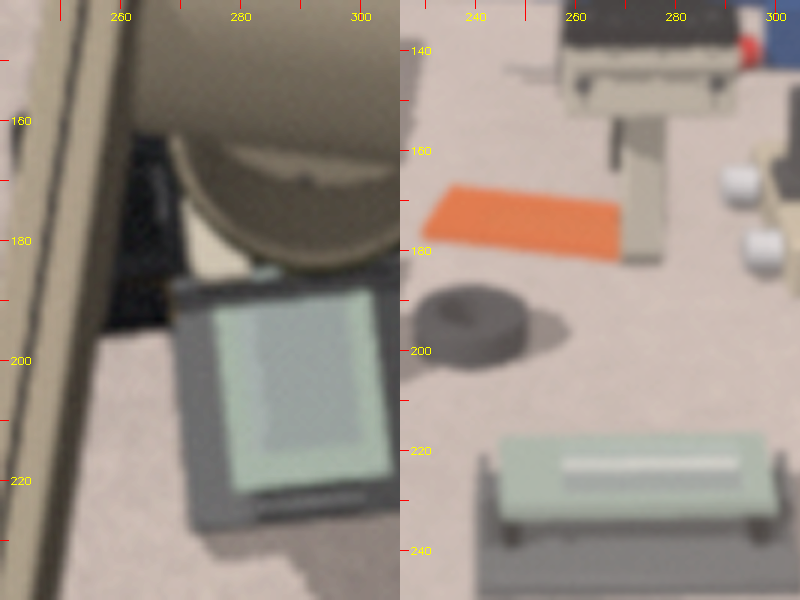

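The side view shows the near finger at columns 270–277.5, with its tip at row about 182.5, above the plate at columns 245–300. I'll check this against the prediction.

```bash
python3 - <<'E'
from fit import *
for w in (46.5,64):
  print(w,proj("side",pts([.5922,-.0137,.1393,.139],[(-7.5,w,0),(7.5,w,0)])).round(1).tolist())
print("plate centre",proj("side",pts([.5925,-.015,.034,.138],[(0,32,8),(-65,32,0),(65,32,0),(-65,-32,8),(65,-32,8)])).round(1).tolist())
E
```

```text
46.5 [[277.1, 196.5], [270.4, 196.6]]
64 [[277.7, 200.3], [270.8, 200.4]]
plate centre [[272.5, 229.9], [300.0, 232.3], [244.8, 233.3], [297.3, 215.6], [244.4, 216.4]]
```

```bash
python3 - <<'E'
from fit import *
T=[.5922,-.0137,.1583,.139]
for nm,P in (("body near edge",[(-37.5,94,65),(37.5,94,65)]),("body far",[(-37.5,-94,65),(37.5,-94,65)]),("near tip",[(-7.5,46.5,-19),(7.5,64,-19)]),("near tip +35",[(-7.5,46.5,16),(7.5,64,16)]),("far tip",[(-7.5,-46.5,-19),(7.5,-64,-19)])):
  print(nm,"side",proj("side",pts(T,P)).round(1).tolist(),"top",proj("top",pts(T,P)).round(1).tolist())
for z in (.12,.139,.16,.175):
  print(z,proj("side",pts([.5922,-.0137,z,.139],[(0,55,0)])).round(1))
print(ctrl.state()["eef_pos"])
E
```

```text
body near edge side [[294.1, 171.3], [257.6, 171.7]] top [[247.1, 202.2], [243.3, 167.1]]
body far side [[286.4, 137.3], [254.9, 137.5]] top [[336.5, 192.1], [331.9, 157.3]]
near tip side [[277.1, 196.5], [270.8, 200.4]] top [[268.8, 192.3], [260.4, 186.7]]
near tip +35 side [[277.5, 182.4], [271.1, 186.1]] top [[268.5, 189.6], [259.8, 183.8]]
far tip side [[274.4, 177.9], [267.8, 174.8]] top [[309.7, 187.7], [316.6, 180.4]]
0.12 [[273.9 206. ]]
0.139 [[274.  198.5]]
0.16 [[274.2 190.1]]
0.175 [[274.3 183.9]]
[ 0.59485542 -0.01382419  0.16215995]
```

The finger looks about 35 mm higher in the picture than the state says. I'll go down 2 units, which is still clear of the plate, and re-measure the tip numerically.

```bash
cat > tip.py <<'E'
from fit import *
def tip(cols=(272,274,276)):
    s=ctrl.grab_frame("side")["image"][:,:,::-1]; s0=cv2.imread("pics/side0.png"); st=ctrl.state()
    d=np.abs(cv2.GaussianBlur(s,(0,0),.7).astype(int)-cv2.GaussianBlur(s0,(0,0),.7)).max(2)
    print("pos",st["eef_pos"].round(4),"rot",st["ee_rot"].round(4),[ [int(c),np.flatnonzero(d[:215,c]>12).max(initial=0).item()] for c in cols])
    return s
E
python3 -c "
from tip import *
for _ in range(3): tip()"
python3 -m inch '[[[0,0,1],[0,0,0],1],[[0,0,1],[0,0,0],1],[[0,0,0],[0,0,0],1],[[0,0,0],[0,0,0],1]]'
python3 - <<'E'
from tip import *
for _ in range(3): s=tip()
t=ctrl.grab_frame("top")["image"][:,:,::-1]
cv2.imwrite("pics/full.png",np.vstack([crop("side",210,100,130,100,4,s)[:,:520],np.pad(crop("top",220,100,130,100,4,t),((0,0),(0,0),(0,0)))])[:800].reshape(800,520,3)[:, :])
im=np.hstack([crop("side",220,100,100,140,4,s),crop("top",230,110,100,140,4,t)]);cv2.imwrite("pics/full.png",im);print(im.shape)
E
```

```text
pos [ 0.5954 -0.0139  0.1628] rot [ 3.1406 -0.0037  0.1391] [[272, 182], [274, 182], [276, 182]]
pos [ 0.5955 -0.0139  0.163 ] rot [ 3.1405 -0.0041  0.139 ] [[272, 181], [274, 182], [276, 181]]
pos [ 0.5954 -0.0138  0.1628] rot [ 3.1406 -0.0039  0.1389] [[272, 181], [274, 182], [276, 181]]
time_s: 5.52
eef_pos: [0.5927, -0.0136, 0.0995]
ee_rot: [-3.141, 0.003, 0.139]
contact_force: [0.1, 0.7, 0.3]
finger_gap: 0.0933
gripper_force: 0.0
pos [ 0.5942 -0.0138  0.1014] rot [ 3.1414e+00 -5.0000e-04  1.3850e-01] [[272, 207], [274, 207], [276, 207]]
pos [ 0.5952 -0.0139  0.1025] rot [ 3.1409e+00 -2.7000e-03  1.3850e-01] [[272, 207], [274, 207], [276, 206]]
pos [ 0.5956 -0.014   0.1029] rot [ 3.1406 -0.0037  0.1384] [[272, 206], [274, 206], [276, 205]]
(560, 800, 3)
```

View pics/full.png

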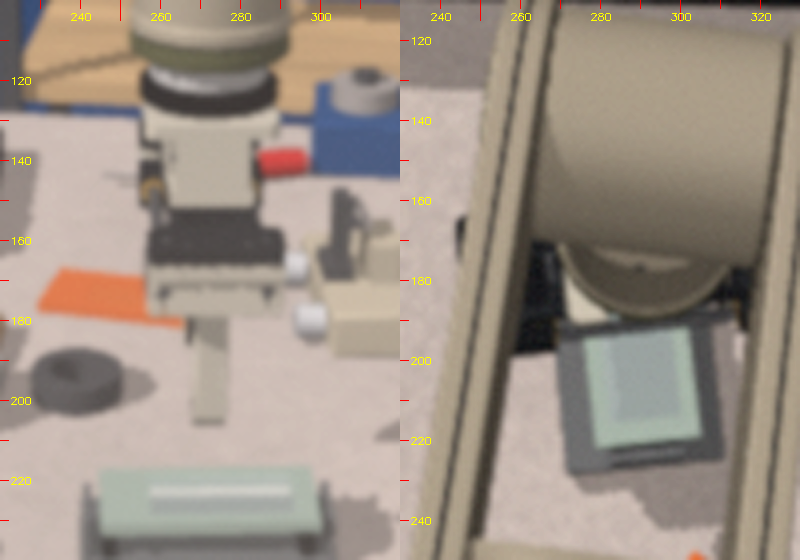

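The tool in the side view has body bottom at row about 178 and tip at row 206, columns 269–276. In the top view, the dark body's left lower corner is at about (258,198). The rows don't match the state's z, so I'll test the "tool is higher" hypothesis in both views.

```bash
python3 - <<'E'
from fit import *
for dz in (0,.02,.037):
  T=[.5945,-.0138,.102+dz,.1385]
  P=[(-37.5,94,65),(37.5,94,65),(-37.5,-94,65),(37.5,-94,65),(0,64,-19)]
  print(dz,"side",proj("side",pts(T,P)).round(0).tolist(),"top",proj("top",pts(T,P)).round(0).tolist())
# image-side: free fit of tip+body from side cols/rows with top body corner
t=ctrl.grab_frame("top")["image"].astype(int).sum(2)
for r in range(160,204,4): print(r,(t[r,236:344:3]//30).tolist())
s=ctrl.state();print(s["joints"].round(4),s["eef_pos"])
E
```

```text
0 side [[292.0, 195.0], [256.0, 196.0], [285.0, 159.0], [254.0, 159.0], [273.0, 222.0]] top [[249.0, 205.0], [245.0, 172.0], [334.0, 195.0], [329.0, 162.0], [262.0, 193.0]]
0.02 side [[292.0, 187.0], [256.0, 187.0], [285.0, 151.0], [254.0, 152.0], [273.0, 215.0]] top [[248.0, 204.0], [245.0, 170.0], [335.0, 194.0], [330.0, 160.0], [261.0, 192.0]]
0.037 side [[293.0, 180.0], [256.0, 180.0], [285.0, 145.0], [254.0, 145.0], [273.0, 208.0]] top [[248.0, 202.0], [244.0, 168.0], [335.0, 193.0], [331.0, 158.0], [261.0, 190.0]]
160 [11, 11, 11, 10, 9, 9, 6, 9, 4, 4, 6, 6, 5, 6, 6, 6, 6, 6, 6, 6, 6, 6, 6, 6, 6, 6, 6, 6, 6, 6, 9, 7, 8, 8, 10, 10]
164 [10, 10, 10, 6, 9, 8, 8, 9, 3, 4, 5, 5, 5, 5, 5, 5, 5, 5, 5, 5, 5, 5, 5, 5, 6, 6, 6, 6, 5, 7, 9, 6, 9, 8, 10, 10]
168 [10, 10, 10, 4, 9, 7, 8, 8, 3, 3, 4, 4, 4, 4, 5, 5, 5, 5, 5, 5, 5, 5, 5, 5, 5, 5, 5, 5, 4, 8, 9, 5, 9, 8, 10, 10]
172 [10, 10, 11, 7, 9, 5, 9, 7, 3, 1, 2, 4, 4, 3, 4, 5, 5, 4, 4, 4, 4, 4, 4, 4, 5, 5, 5, 5, 4, 9, 9, 6, 9, 6, 10, 10]
176 [10, 10, 10, 9, 9, 6, 9, 5, 3, 1, 2, 2, 5, 3, 3, 3, 4, 5, 4, 6, 6, 5, 4, 4, 4, 4, 3, 3, 4, 9, 9, 6, 9, 4, 11, 10]
180 [10, 10, 10, 9, 9, 7, 9, 4, 3, 1, 1, 2, 8, 5, 3, 4, 4, 4, 4, 4, 4, 4, 4, 4, 5, 2, 1, 2, 5, 9, 8, 7, 9, 2, 10, 11]
184 [11, 10, 10, 9, 7, 8, 9, 3, 2, 1, 1, 1, 10, 10, 5, 4, 4, 4, 4, 4, 4, 4, 5, 4, 1, 1, 1, 2, 6, 9, 7, 8, 8, 1, 10, 10]
188 [11, 10, 10, 9, 6, 9, 8, 3, 2, 2, 1, 1, 8, 11, 11, 7, 5, 4, 5, 5, 4, 3, 3, 3, 3, 3, 3, 3, 7, 9, 7, 9, 8, 5, 10, 10]
192 [10, 10, 9, 9, 5, 9, 7, 3, 1, 1, 1, 3, 4, 3, 3, 4, 4, 4, 5, 6, 6, 7, 5, 4, 6, 7, 6, 4, 7, 9, 5, 9, 8, 10, 10, 10]
196 [10, 11, 9, 9, 6, 9, 5, 3, 1, 1, 1, 4, 6, 7, 10, 10, 9, 9, 9, 9, 9, 10, 8, 4, 6, 7, 10, 5, 8, 9, 5, 9, 8, 10, 11, 10]
200 [10, 10, 9, 8, 7, 9, 3, 6, 10, 10, 10, 7, 6, 6, 10, 10, 9, 9, 9, 9, 9, 10, 9, 4, 5, 7, 8, 5, 9, 9, 6, 9, 9, 11, 11, 11]
[-0.1096  0.1814  1.6162 -0.      1.3402  1.3229] [ 0.59552572 -0.01401326  0.10264062]
```

Both views agree the tool is in line in x and y but about 40 mm higher than the reported z. I'll descend in guarded steps and track the tip visually rather than trust either number.

```bash

python3 -m inch '[[[0,0,1],[0,0,0],1],[[0,0,0.7],[0,0,0],1],[[0,0,0],[0,0,0],1],[[0,0,0],[0,0,0],1]]'
cat >> tip.py <<'E'
def tip2(rmax=260):
    s=ctrl.grab_frame("side")["image"][:,:,::-1]; s0=cv2.imread("pics/side0.png"); st=ctrl.state()
    d=np.abs(cv2.GaussianBlur(s,(0,0),.7).astype(int)-cv2.GaussianBlur(s0,(0,0),.7)).max(2)
    print("pos",st["eef_pos"].round(4),"F",st["contact_force"].round(1))
    for r in range(200,rmax,3): print(r,d[r,258:290:2].tolist())
    return s
E
python3 - <<'E'
from tip import *
tip2()
for z in (.02,.04,.05,.07,.09): print(z,proj("side",pts([.5945,-.0138,z,.1385],[(0,64,0),(0,46.5,0)])).round(1).tolist())
E
```

```text
time_s: 6.1
eef_pos: [0.5932, -0.0138, 0.0489]
ee_rot: [-3.141, 0.002, 0.138]
contact_force: [-0.3, -0.2, 1.1]
finger_gap: 0.0928
gripper_force: 0.0
pos [ 0.5944 -0.0139  0.0504] F [-0.7  0.6  0.5]
200 [7, 11, 12, 12, 14, 19, 17, 18, 19, 17, 12, 11, 13, 15, 15, 15]
203 [2, 2, 2, 1, 30, 62, 49, 47, 47, 36, 5, 2, 2, 2, 2, 2]
206 [3, 3, 3, 2, 8, 21, 31, 43, 45, 34, 4, 3, 3, 3, 2, 3]
209 [3, 3, 3, 3, 2, 4, 15, 21, 22, 20, 2, 3, 4, 3, 3, 3]
212 [3, 3, 3, 3, 3, 4, 15, 16, 18, 18, 3, 3, 3, 2, 2, 3]
215 [3, 3, 3, 3, 3, 4, 13, 13, 15, 16, 2, 3, 3, 3, 3, 3]
218 [3, 3, 3, 3, 3, 5, 12, 13, 14, 13, 1, 3, 3, 3, 3, 3]
221 [3, 4, 3, 4, 3, 5, 18, 22, 22, 18, 2, 4, 4, 3, 3, 3]
224 [3, 3, 3, 3, 3, 5, 15, 17, 16, 12, 1, 3, 3, 3, 2, 3]
227 [3, 3, 3, 3, 2, 5, 12, 10, 8, 4, 2, 2, 2, 4, 9, 9]
230 [3, 3, 3, 3, 3, 3, 2, 3, 3, 3, 3, 10, 25, 30, 30, 30]
233 [3, 2, 2, 2, 2, 2, 2, 3, 2, 3, 2, 2, 5, 11, 12, 12]
236 [1, 2, 2, 2, 2, 1, 1, 2, 1, 2, 2, 1, 0, 1, 1, 1]
239 [2, 2, 2, 2, 3, 2, 2, 2, 2, 1, 2, 1, 2, 2, 2, 2]
242 [2, 3, 3, 2, 2, 3, 2, 1, 2, 2, 3, 2, 2, 2, 2, 2]
245 [3, 3, 2, 2, 2, 1, 2, 2, 2, 2, 2, 1, 2, 3, 2, 2]
248 [3, 3, 2, 2, 2, 1, 2, 2, 1, 2, 2, 1, 2, 2, 3, 3]
251 [4, 3, 4, 3, 4, 3, 3, 4, 4, 3, 3, 4, 3, 3, 4, 3]
254 [3, 4, 4, 3, 3, 3, 3, 4, 4, 4, 4, 4, 3, 3, 4, 4]
257 [3, 3, 3, 4, 4, 4, 4, 4, 4, 4, 3, 4, 3, 3, 4, 4]
0.02 [[272.3, 245.6], [271.9, 241.4]]
0.04 [[272.5, 238.4], [272.0, 234.2]]
0.05 [[272.5, 234.7], [272.1, 230.6]]
0.07 [[272.7, 227.2], [272.2, 223.2]]
0.09 [[272.8, 219.6], [272.4, 215.6]]
```

```bash

python3 -m inch '[[[0,0,0.4],[0,0,0],1],[[0,0,0.4],[0,0,0],1],[[0,0,0],[0,0,0],1]]'
python3 -c "
from tip import *
tip2(254)"
```

```text
time_s: 6.4
eef_pos: [0.5925, -0.0137, 0.0228]
ee_rot: [-3.141, 0.002, 0.138]
contact_force: [-0.7, -0.4, -0.4]
finger_gap: 0.093
gripper_force: 0.0
pos [ 0.5925 -0.0137  0.0234] F [-1.   0.  -0.9]
200 [61, 74, 74, 76, 78, 75, 69, 64, 69, 72, 72, 68, 67, 66, 68, 67]
203 [24, 19, 21, 22, 22, 21, 23, 24, 24, 24, 24, 24, 23, 24, 28, 27]
206 [22, 48, 55, 26, 26, 28, 26, 20, 19, 25, 28, 25, 19, 31, 64, 48]
209 [9, 22, 25, 13, 13, 12, 12, 14, 14, 14, 14, 13, 13, 14, 21, 19]
212 [4, 7, 9, 9, 17, 40, 33, 35, 38, 32, 12, 3, 3, 4, 4, 5]
215 [3, 3, 2, 2, 5, 27, 38, 42, 42, 34, 5, 2, 2, 2, 3, 2]
218 [3, 3, 3, 2, 2, 6, 17, 25, 28, 25, 3, 2, 2, 2, 3, 2]
221 [3, 3, 3, 3, 3, 7, 20, 22, 22, 20, 3, 3, 2, 4, 6, 3]
224 [3, 3, 3, 3, 2, 5, 13, 12, 12, 13, 1, 2, 2, 1, 1, 2]
227 [2, 2, 2, 2, 3, 9, 14, 15, 13, 9, 1, 2, 2, 5, 9, 10]
230 [2, 3, 2, 2, 2, 8, 13, 14, 14, 5, 3, 14, 27, 31, 31, 30]
233 [2, 2, 2, 2, 3, 22, 36, 37, 38, 21, 2, 12, 13, 13, 13, 12]
236 [1, 1, 1, 1, 2, 13, 18, 17, 17, 10, 2, 1, 0, 1, 1, 3]
239 [2, 2, 1, 2, 2, 2, 2, 2, 2, 1, 1, 2, 7, 11, 16, 19]
242 [2, 2, 2, 2, 1, 1, 2, 2, 1, 1, 1, 1, 3, 5, 9, 6]
245 [2, 2, 2, 1, 1, 2, 2, 2, 2, 1, 2, 1, 2, 1, 1, 2]
248 [2, 2, 2, 2, 2, 1, 1, 2, 1, 2, 1, 1, 2, 2, 2, 2]
251 [3, 3, 3, 3, 3, 3, 3, 3, 3, 3, 3, 3, 3, 2, 3, 3]
```

Force is zero although the reported tip height would be below the rack base. So the true z is about the reported z + 37 mm (tip at row about 237.5, i.e. z about 42 mm). I'll go down 0.68 and close.

```bash

python3 -m inch '[[[0,0.03,0.34],[0,0,0],1],[[0,0,0.34],[0,0,0],1],[[0,0,0],[0,0,0],1]]'
python3 -m inch '[[[0,0,0],[0,0,0],0.5],[[0,0,0],[0,0,0],0.5],[[0,0,0],[0,0,0],0],[[0,0,0],[0,0,0],0],[[0,0,0],[0,0,0],0],[[0,0,0],[0,0,0],0]]' 25
python3 -c "
from tip import *
tip2(254)
s=ctrl.state();print(s['eef_pos'],s['finger_gap'],s['gripper_force'],s['contact_force'])"
```

```text
time_s: 6.7
eef_pos: [0.5922, -0.0146, 0.0019]
ee_rot: [-3.141, 0.003, 0.138]
contact_force: [-0.6, 0.0, -1.0]
finger_gap: 0.093
gripper_force: 0.0
time_s: 7.2
eef_pos: [0.5944, -0.0148, 0.0051]
ee_rot: [3.141, -0.001, 0.138]
contact_force: [0.2, 0.3, 1.1]
finger_gap: 0.0636
gripper_force: 25.0
pos [ 0.5944 -0.0148  0.0051] F [ 0.5 -0.4  1.8]
200 [98, 101, 101, 102, 102, 103, 103, 103, 104, 105, 104, 103, 104, 99, 98, 90]
203 [99, 100, 100, 100, 94, 100, 103, 104, 104, 104, 103, 100, 102, 103, 103, 96]
206 [85, 96, 97, 96, 95, 95, 95, 95, 92, 91, 93, 93, 94, 92, 93, 81]
209 [26, 30, 31, 23, 24, 25, 31, 28, 24, 24, 27, 27, 25, 26, 26, 22]
212 [18, 44, 47, 35, 32, 27, 25, 31, 36, 30, 29, 29, 36, 53, 56, 31]
215 [14, 32, 24, 15, 12, 12, 11, 12, 13, 13, 13, 12, 14, 23, 29, 16]
218 [7, 11, 9, 7, 6, 10, 12, 12, 14, 12, 9, 8, 5, 5, 7, 5]
221 [0, 1, 1, 1, 8, 19, 22, 23, 24, 14, 1, 1, 2, 8, 11, 10]
224 [2, 2, 2, 1, 6, 13, 14, 13, 12, 8, 1, 2, 4, 5, 6, 5]
227 [2, 2, 2, 2, 5, 11, 14, 14, 10, 10, 7, 7, 8, 8, 8, 8]
230 [2, 3, 3, 2, 5, 14, 13, 13, 10, 24, 32, 32, 31, 26, 16, 17]
233 [3, 1, 2, 2, 13, 40, 40, 39, 33, 7, 17, 14, 12, 11, 5, 2]
236 [1, 1, 0, 1, 17, 56, 58, 57, 49, 10, 3, 5, 5, 5, 5, 5]
239 [2, 0, 1, 2, 3, 6, 4, 5, 11, 19, 20, 21, 20, 19, 16, 10]
242 [2, 2, 2, 2, 2, 2, 1, 2, 3, 4, 3, 3, 3, 3, 0, 1]
245 [2, 2, 1, 1, 1, 1, 1, 1, 2, 0, 1, 1, 2, 1, 1, 1]
248 [2, 2, 1, 1, 2, 1, 1, 2, 1, 1, 1, 1, 1, 1, 2, 2]
251 [3, 3, 3, 2, 3, 2, 2, 3, 3, 3, 3, 3, 3, 2, 3, 3]
[ 0.5943835  -0.01479624  0.0051238 ] 0.0635594450747225 25.000309646129608 [ 0.49431622 -0.3895411   1.84864068]
```

The plate is gripped by its long edges (gap 63.6 mm, 25 N). Next I'll lift and carry it above the stage.

```bash

python3 -m inch '[[[0,0,0],[0,0,0],0],[[0,0,-0.3],[0,0,0],0],[[0,0,-0.5],[0,0,0],0],[[0,0,-0.6],[0,0,0],0],[[0,0,-0.7],[0,0,0],0],[[0,0,-0.7],[0,0,0],0],[[0,0,-0.7],[0,0,0],0],[[0,0,-0.5],[0,0,0],0],[[0,0,-0.3],[0,0,0],0]]' 40
python3 -m inch '[[[-0.2,0.3,0],[0,0,0],0],[[-0.4,0.6,0],[0,0,0],0],[[-0.5,0.8,0],[0,0,0],0],[[-0.5,0.8,0],[0,0,0],0],[[-0.5,0.8,0],[0,0,0],0],[[-0.5,0.8,0],[0,0,0],0],[[-0.5,0.8,0],[0,0,0],0],[[-0.5,0.8,0],[0,0,0],0],[[-0.5,0.8,0],[0,0,0],0],[[-0.5,0.8,0],[0,0,0],0],[[-0.5,0.8,0],[0,0,0],0],[[-0.5,0.8,0],[0,0,0],0]]'
python3 -m inch '[[[-0.5,0.8,0],[0,0,-0.2],0],[[-0.4,0.75,0],[0,0,-0.2],0],[[-0.2,0.4,0],[0,0,0],0],[[0,0,0],[0,0,0],0],[[0,0,0],[0,0,0],0],[[0,0,0],[0,0,0],0]]'
python3 - <<'E'
from fit import *
s=ctrl.grab_frame("side")["image"][:,:,::-1];t=ctrl.grab_frame("top")["image"][:,:,::-1]
cv2.imwrite("pics/h_s.png",s);cv2.imwrite("pics/h_t.png",t)
st=ctrl.state();p=st["eef_pos"];print(p,st["ee_rot"],st["contact_force"],st["finger_gap"])
g=[p[0],p[1],p[2]+.037-.004,st["ee_rot"][2]]
print("pred side",proj("side",pts(g,PT+[(-65,32,0),(65,32,0)])).round(1).tolist())
print("pred top",proj("top",pts(g,PT)).round(1).tolist())
im=np.hstack([crop("side",280,60,100,120,4,s),crop("top",390,180,100,120,4,t)])
E1=loop("side",PT)+[("side",(-65,32,0),(65,32,0))]+loop("top",PT)
cv2.imwrite("pics/hover.png",im);print(im.shape)
E
```

```text
time_s: 8.0
eef_pos: [0.5949, -0.0148, 0.1364]
ee_rot: [3.141, -0.003, 0.138]
contact_force: [-0.0, -0.6, -1.5]
finger_gap: 0.0634
gripper_force: 40.0
time_s: 9.0
eef_pos: [0.4621, -0.3033, 0.132]
ee_rot: [-3.14, 0.002, 0.138]
contact_force: [0.3, -0.5, -1.6]
finger_gap: 0.0635
gripper_force: 40.0
time_s: 9.5
eef_pos: [0.4405, -0.364, 0.1329]
ee_rot: [-3.14, 0.0, 0.173]
contact_force: [0.8, 1.1, -1.7]
finger_gap: 0.0634
gripper_force: 40.0
[ 0.44101883 -0.36385784  0.13330384] [-3.14079821e+00  1.21304106e-04  1.74326160e-01] [ 1.02369213e-03 -1.79723417e-01 -2.89280209e+00] 0.06328092409761149
pred side [[354.5, 118.8], [310.7, 119.4], [314.4, 127.2], [359.9, 126.5], [359.7, 129.1], [314.2, 130.0]]
pred top [[470.9, 285.2], [459.0, 225.3], [430.0, 229.6], [441.5, 289.7]]
(480, 800, 3)
```

View pics/hover.png

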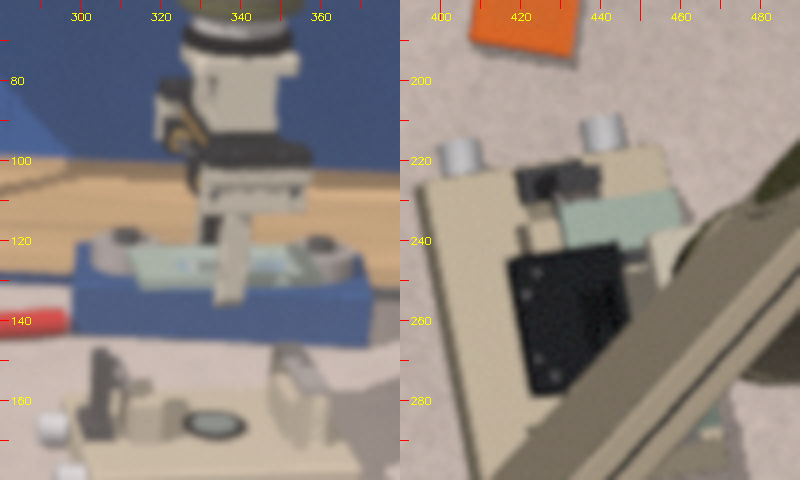

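The hover picture shows the plate level in the grip. In the side view its bottom edge is at rows about 132.5 to 131.5. In the top view its far edge runs from (430.5,231.5) to (459,227), above the stage. I'll refine this numerically.

```bash
python3 - <<'E'
from fit import *
ims={"top":cv2.imread("pics/h_t.png"),"side":cv2.imread("pics/h_s.png")}
e=[("top",(65,-32,8),(65,32,8)),("top",(65,32,8),(40,32,8)),("top",(65,-32,8),(40,-32,8))]+[("side",(20,32,0),(65,32,0)),("side",(65,32,4),(65,-32,4)),("side",(-60,32,0),(-20,32,0))]
p0=[.4405,-.3635,.161,.174]
p,n,r=refine(ims,p0,e,win=3);print("both",p,n,r)
print("yaw fixed",refine(ims,p0,e,win=3,free=(0,1,2)))
print("side",proj("side",pts(p,PT+[(-65,32,0),(65,32,0)])).round(1).tolist());print("top",proj("top",pts(p,PT)).round(1).tolist())
# stage lip refs in the same frames
L=box(-78,-57,-41,41,85)
for tri_ in (("catch tab top-left corner",(77,13,98)),("lip fl",(-57,41,85)),("lip nl",(-78,41,85))):
    print(tri_[0],proj("side",pts([.439,-.3705,0,.172],[tri_[1]])).round(1).tolist(),proj("top",pts([.439,-.3705,0,.172],[tri_[1]])).round(1).tolist())
E
```

```text
both [ 0.43826468 -0.3600415   0.16175462  0.10957812] 148 0.11650768027970206
yaw fixed (array([ 0.43894727, -0.363678  ,  0.16056552,  0.174     ]), 150, np.float64(0.4377447463353867))
side [[356.4, 121.2], [312.1, 120.9], [314.4, 128.8], [360.5, 129.0], [360.2, 131.7], [314.2, 131.5]]
top [[466.6, 287.6], [458.6, 227.4], [429.4, 229.9], [437.0, 290.2]]
catch tab top-left corner [[308.4, 149.1]] [[430.4, 227.4]]
lip fl [[355.3, 156.1]] [[427.6, 287.0]]
lip nl [[362.4, 155.9]] [[429.3, 296.1]]
```

```bash
cat > plan.py <<'E'
from to import *
S=np.array([.439,-.371,0]);YAW=.173;ZB=.037
def tgt(ex,ez,th,dy=0.):
    th=np.radians(th); off=R.from_euler('y',-th).apply([.0668,0,.0055])
    pos=S+R.from_euler('z',YAW).apply(np.array([ex/1e3,dy/1e3,ez/1e3])+off)-[0,0,ZB]
    rot=R.from_euler('z',YAW)*R.from_euler('y',-th)*R.from_euler('x',np.pi)
    return pos,rot.as_euler('xyz')
def now():
    s=ctrl.state();Rc=R.from_euler('xyz',s["ee_rot"]);Rs=R.from_euler('z',-YAW)
    D=Rs*Rc*R.from_euler('x',-np.pi); th=-D.as_euler('xyz')[1]
    e=Rs.apply(s["eef_pos"]+[0,0,ZB]-S)-R.from_euler('y',-th).apply([.0668,0,.0055])
    print("edge mm",(e*1e3).round(1),"tilt",np.degrees(th).round(1),"yawerr",np.degrees((Rs*Rc).as_euler('xyz')[2]).round(2),"F(stage)",Rs.apply(s["contact_force"]).round(1),"M",Rs.apply(s["torque"]).round(2),"gap",round(s["finger_gap"],4),"t",s["time_s"])
E
python3 - <<'E'
from plan import *
now()
for a in ((-50,130,16),(-50,72,16)): go(*tgt(*a))
E
```

```text
edge mm [-63.6   6.7 164.8] tilt -0.0 yawerr 0.08 F(stage) [-0.  -0.2 -2.9] M [-0.03  0.14  0.07] gap 0.0633 t 9.6
t 9.6 pos [ 0.441  -0.3639  0.1333] rpy [-3.1408e+00  1.0000e-04  1.7430e-01] F [ 0.  -0.2 -2.9] shift [0.32 0.22 0.55] turn [-0.01  3.2   0.01]
t 9.6 pos [ 0.441  -0.3639  0.1333] rpy [-3.1408e+00  1.0000e-04  1.7430e-01] F [ 0.  -0.2 -2.9] shift [0.32 0.23 2.49] turn [-0.01  3.2   0.01]
```

```bash

python3 -m inch '[[[0.32,0.22,0.55],[0,0,0],0],[[0,0,0],[0,0.8,0],0],[[0,0,0],[0,0.8,0],0],[[0,0,0],[0,0.8,0],0],[[0,0,0],[0,0.8,0],0],[[0,0,0],[0,0,0],0],[[0,0,0],[0,0,0],0],[[0,0,0],[0,0,0],0]]'
python3 - <<'E'
from plan import *
now()
go(*tgt(-50,72,16))
E
```

```text
time_s: 10.27
eef_pos: [0.4516, -0.3697, 0.1175]
ee_rot: [3.141, -0.278, 0.174]
contact_force: [-0.1, 0.5, -1.8]
finger_gap: 0.0635
gripper_force: 40.0
edge mm [-50.1  -0.8 130.9] tilt 15.9 yawerr 0.04 F(stage) [-0.   0.5 -1.8] M [0.02 0.35 0.01] gap 0.0635 t 10.2667
t 10.2667 pos [ 0.4516 -0.3697  0.1175] rpy [ 3.1412 -0.2777  0.1737] F [-0.1  0.5 -1.8] shift [-0.53 -0.03  1.89] turn [0.   0.02 0.01]
```

```bash

python3 -m inch '[[[-0.13,-0.03,0.47],[0,0,0],0],[[-0.13,0,0.47],[0,0,0],0],[[-0.13,0,0.47],[0,0,0],0],[[-0.13,0,0.47],[0,0,0],0],[[0,0,0],[0,0,0],0],[[0,0,0],[0,0,0],0],[[0,0,0],[0,0,0],0]]'
python3 - <<'E'
from plan import *
from fit import refine,pts
now()
s=ctrl.grab_frame("side")["image"][:,:,::-1];t=ctrl.grab_frame("top")["image"][:,:,::-1]
cv2.imwrite("pics/e_s.png",s);cv2.imwrite("pics/e_t.png",t)
# plate origin at narrow lower edge, in stage frame (x,y,z,tilt)
def fn(p,L): 
    L=np.array(L,float)/1e3+[.065,0,0]
    return S+R.from_euler('z',YAW).apply(R.from_euler('y',-p[3]).apply(L)+p[:3])
e=[("top",(65,-32,8),(65,32,8)),("top",(65,32,8),(45,32,8)),("side",(20,32,0),(65,32,0)),("side",(65,32,8),(65,-32,8)),("side",(20,32,8),(65,32,8))]
p0=[-.050,0,.070,.278]
print(refine({"top":t,"side":s},p0,e,win=3,fn=fn,free=(0,1,2)))
print(refine({"top":t,"side":s},p0,e,win=3,fn=fn,free=(0,1,2,3)))
go(*tgt(-50,69,16));go(*tgt(-58,69,15))
E
```

```text
time_s: 10.85
eef_pos: [0.4524, -0.3688, 0.0594]
ee_rot: [3.141, -0.279, 0.174]
contact_force: [-0.1, 0.5, -2.4]
finger_gap: 0.0633
gripper_force: 40.0
edge mm [-49.2  -0.2  72.7] tilt 16.0 yawerr 0.08 F(stage) [-0.   0.5 -2.4] M [-0.03  0.32 -0.05] gap 0.0633 t 10.85
(array([-0.05480503, -0.00265214,  0.05087102,  0.278     ]), 125, np.float64(0.49096217135624715))
(array([-0.0462434 , -0.0017488 ,  0.13031402, -0.53675747]), 125, np.float64(0.9630926458033867))
t 10.95 pos [ 0.4522 -0.3692  0.0596] rpy [ 3.1407 -0.2795  0.174 ] F [ 0.   0.8 -2.6] shift [-0.06 -0.02  0.12] turn [ 0.01 -0.    0.01]
t 10.95 pos [ 0.4522 -0.3692  0.0596] rpy [ 3.1407 -0.2795  0.174 ] F [ 0.   0.8 -2.6] shift [-0.31 -0.02  0.08] turn [ 0.01 -0.2   0.01]
```

```bash
python3 - <<'E'
from plan import *
from fit import box,loop,PT
s=cv2.imread("pics/e_s.png");t=cv2.imread("pics/e_t.png")
def fn(p,L): 
    L=np.array(L,float)/1e3+[.065,0,0]
    return S+R.from_euler('z',YAW).apply(R.from_euler('y',-p[3]).apply(L)+p[:3])
a=crop("side",292,120,80,75,5,s);b=crop("top",405,215,72,60,5,t)
a2=a.copy();b2=b.copy()
PB=box(-65,65,-32,32,0)
for n,im,x0,y0 in(("side",a2,292,120),("top",b2,405,215)):
    q=((proj(n,fn([-.0495,0,.0725,.279],PT))-[x0,y0]+.5)*5).astype(int);cv2.polylines(im,[q.reshape(-1,1,2)],True,(255,0,255))
    q=((proj(n,fn([-.0495,0,.0725,.279],PB[2:]))-[x0,y0]+.5)*5).astype(int);cv2.polylines(im,[q.reshape(-1,1,2)],False,(0,0,255))
o=np.vstack([np.hstack([a,a2]),np.pad(np.hstack([b,b2]),((0,0),(0,80),(0,0)))])[:600];print(o.shape);cv2.imwrite("pics/entry.png",o)
E
```

```text
(600, 800, 3)
```

View pics/entry.png

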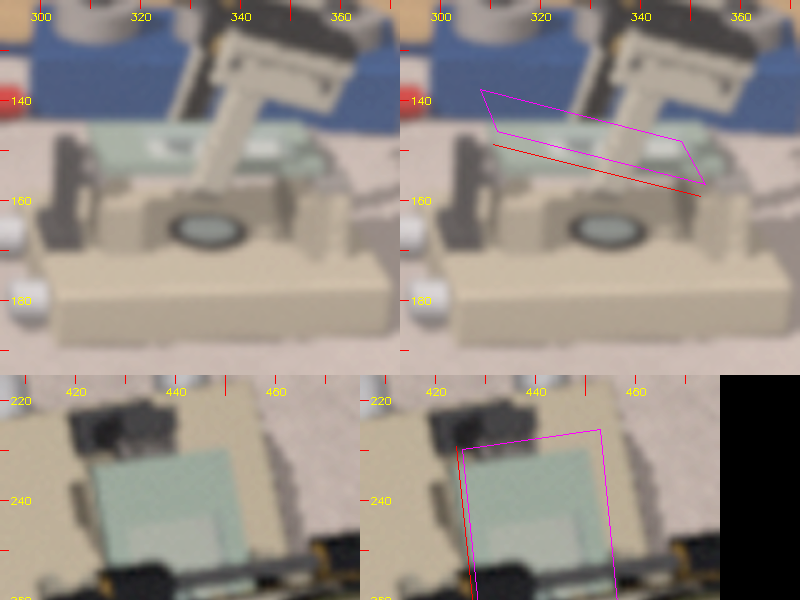

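The picture shows the tool tilted (finger from (333,158) up to body (350,135)), but the plate still nearly level: side rows 145–155, columns 310–356. It has turned in the pads. I'll raise it clear and measure its real tilt by silhouette against the first frame.

```bash

python3 -m inch '[[[0.13,0,-0.47],[0,0,0],0],[[0.13,0,-0.47],[0,0,0],0],[[0.13,0,-0.47],[0,0,0],0],[[0.13,0,-0.47],[0,0,0],0],[[0,0,0],[0,0,0],0],[[0,0,0],[0,0,0],0],[[0,0,0],[0,0,0],0]]'
cat > sil.py <<'E'
from plan import *
def sil(save):
    s=ctrl.grab_frame("side")["image"][:,:,::-1];cv2.imwrite(f"pics/{save}.png",s);s0=cv2.imread("pics/side0.png")
    d=np.abs(cv2.GaussianBlur(s,(0,0),.6).astype(int)-cv2.GaussianBlur(s0,(0,0),.6)).max(2)
    m=cv2.morphologyEx((d>10).astype(np.uint8),cv2.MORPH_OPEN,np.ones((2,2)))
    st=ctrl.state();pc=st["eef_pos"]+[0,0,ZB];u,v=proj("side",pc)[0];print("tcp px",u.round(1),v.round(1))
    for r in range(int(v)-22,int(v)+24): print(r,"".join(".#"[x] for x in m[r,300:370]))
    now()
E
python3 -c "
from sil import *
sil('r1')"
```

```text
time_s: 11.53
eef_pos: [0.4508, -0.3688, 0.1165]
ee_rot: [-3.141, -0.279, 0.173]
contact_force: [0.6, -0.4, -1.9]
finger_gap: 0.0631
gripper_force: 40.0
tcp px 331.0 129.2
107 ..................................#################################...
108 ..................................##################################..
109 ..................................###################################.
110 ..................................###################################.
111 ..................................###################################.
112 ..................................##################################..
113 .................................###################################..
114 .................................##################################...
115 ................................##################################....
116 ................................##################################....
117 ...............................##################################.....
118 ...............................##################################.....
119 ........................
[... 1941 characters left out ...]
.......................................................
146 .................................................########.............
147 .................................................########.............
148 ................................................##########............
149 ................................................###########...........
150 ................................................###########...........
151 ................................................###########...........
152 ................................................###########...........
edge mm [-50.8   0.4 129.3] tilt 16.0 yawerr -0.01 F(stage) [-0.3 -1.2 -2.7] M [ 0.02  0.34 -0.01] gap 0.0638 t 11.5833
```

The plate bottom edge is flat at row 138.5 while the tool is at 16°, so the plate swivels in the pads under weak torsional friction. I'll test whether a firm grip with a slow turn carries it.

```bash

python3 -m inch '[[[0,0,0],[0,0,0],0],[[0,0,0],[0,-0.05,0],0],[[0,0,0],[0,-0.1,0],0],[[0,0,0],[0,-0.2,0],0],[[0,0,0],[0,-0.2,0],0],[[0,0,0],[0,-0.3,0],0],[[0,0,0],[0,-0.3,0],0],[[0,0,0],[0,-0.3,0],0],[[0,0,0],[0,-0.2,0],0],[[0,0,0],[0,-0.1,0],0],[[0,0,0],[0,0,0],0],[[0,0,0],[0,0,0],0]]' 60
python3 -c "
from sil import *
sil('r2')"
```

```text
time_s: 12.58
eef_pos: [0.4513, -0.3689, 0.117]
ee_rot: [-3.141, -0.127, 0.174]
contact_force: [0.3, 0.0, -1.5]
finger_gap: 0.0629
gripper_force: 60.0
tcp px 330.9 128.8
106 ............................#################################.........
107 ...........................##################################.........
108 ...........................##################################.........
109 ...........................##################################.........
110 ...........................##################################.........
111 ............................#################################.........
112 ............................################################..........
113 ............................###############################...........
114 .............................##############################...........
115 .............................##############################...........
116 .............................#############################............
117 ............................##############################............
118 ..........................
[... 1952 characters left out ...]
..........................................
145 ......................................................................
146 .................................................########.............
147 .................................................########.............
148 ................................................##########............
149 ................................................###########...........
150 ................................................###########...........
151 ................................................###########...........
edge mm [-5.330e+01 -1.000e-01  1.401e+02] tilt 7.3 yawerr 0.02 F(stage) [-0.7 -0.  -2.2] M [-0.04  0.24  0.01] gap 0.0635 t 12.6333
```

With a firm grip and slow turning it holds: bottom edge (313,140.5)→(355,134.5) is about -8.7° plate tilt at tool 7.3°. So plate tilt = tool tilt − 16°, and I'll slowly turn the tool to about 30°.

```bash

python3 -m inch '[[[0,0,0],[0,0.05,0],0],[[0,0,0],[0,0.1,0],0],[[0,0,0],[0,0.2,0],0],[[0,0,0],[0,0.3,0],0],[[0,0,0],[0,0.4,0],0],[[0,0,0],[0,0.4,0],0],[[0,0,0],[0,0.4,0],0],[[0,0,0],[0,0.4,0],0],[[0,0,0],[0,0.4,0],0],[[0,0,0],[0,0.4,0],0],[[0,0,0],[0,0.4,0],0],[[0,0,0],[0,0.4,0],0]]'
python3 -m inch '[[[0,0,0],[0,0.3,0],0],[[0,0,0],[0,0.2,0],0],[[0,0,0],[0,0.1,0],0],[[0,0,0],[0,0,0],0],[[0,0,0],[0,0,0],0]]'
python3 - <<'E'
s=open('plan.py').read()
s=s.replace("def tgt(","DT=16.\ndef tgt(")
s=s.replace("R.from_euler('y',-th)*R.from_euler('x',np.pi)","R.from_euler('y',-th-np.radians(DT))*R.from_euler('x',np.pi)")
s=s.replace("th=-D.as_euler('xyz')[1]","th=-D.as_euler('xyz')[1]-np.radians(DT)")
open('plan.py','w').write(s)
E
python3 - <<'E'
from sil import *
sil('r3')
def fn(p,L): return S+R.from_euler('z',YAW).apply(R.from_euler('y',-p[3]).apply(np.array(L,float)/1e3+[.065,0,0])+p[:3])
go(*tgt(-50,72,14))
E
```

```text
time_s: 13.63
eef_pos: [0.4507, -0.3696, 0.1174]
ee_rot: [3.14, -0.465, 0.173]
contact_force: [-0.5, 0.0, -2.1]
finger_gap: 0.0629
gripper_force: 60.0
time_s: 14.05
eef_pos: [0.4509, -0.3693, 0.1172]
ee_rot: [3.141, -0.515, 0.173]
contact_force: [-0.1, -0.3, -2.0]
finger_gap: 0.0631
gripper_force: 60.0
tcp px 330.8 128.7
106 .........................................#############################
107 .........................................#############################
108 ..........................................############################
109 .........................................#############################
110 ........................................##############################
111 ........................................##############################
112 .......................................###############################
113 .......................................###############################
114 ......................................################################
115 ......................................################################
116 .......................
[... 2216 characters left out ...]
......
146 .................................................########.............
147 .................................................########.............
148 ................................................##########............
149 ................................................###########...........
150 ................................................###########...........
151 ................................................############..........
edge mm [-51.4  -0.4 133.4] tilt 13.5 yawerr 0.02 F(stage) [-0.1  0.2 -2.7] M [0.01 0.5  0.04] gap 0.0634 t 14.1
t 14.1 pos [ 0.4511 -0.3693  0.1174] rpy [ 3.141  -0.5146  0.1734] F [-0.1  0.2 -2.7] shift [-0.96 -0.01  1.79] turn [0.  0.1 0. ]
```

```bash

python3 -m inch '[[[-0.12,0,0.22],[0,0,0],0],[[-0.24,0,0.44],[0,0,0],0],[[-0.24,0,0.44],[0,0,0],0],[[-0.24,0,0.44],[0,0,0],0],[[-0.12,0,0.2],[0,0,0],0],[[0,0,0],[0,0,0],0],[[0,0,0],[0,0,0],0],[[0,0,0],[0,0,0],0]]'
python3 - <<'E'
from sil import *
def fn(p,L): return S+R.from_euler('z',YAW).apply(R.from_euler('y',-p[3]).apply(np.array(L,float)/1e3+[.065,0,0])+p[:3])
for th in (11.5,13.5,15.5): print(th,"prev near-bottom edge",proj("side",fn([-.0514,0,.1334,np.radians(th)],[(65,32,0),(-65,32,0),(65,32,8),(-65,-32,8),(65,-32,8)])).round(1).tolist())
sil('r4')
go(*tgt(-50,69,13.5));go(*tgt(-58,68.5,13));
t=ctrl.grab_frame("top")["image"];cv2.imwrite("pics/r4t.png",t[:,:,::-1])
print("top far edge pred",proj("top",fn([-.050,0,.072,np.radians(13.5)],[(65,-32,8),(65,32,8)])).round(1).tolist())
g=(t.astype(int)[:,:,1]-t.astype(int)[:,:,0])
for r in range(218,250,2): print(r,g[r,412:470:2].tolist())
E
```

```text
time_s: 14.77
eef_pos: [0.4516, -0.3689, 0.0576]
ee_rot: [-3.141, -0.514, 0.174]
contact_force: [0.9, -0.5, -1.8]
finger_gap: 0.0635
gripper_force: 60.0
11.5 prev near-bottom edge [[311.0, 131.5], [354.3, 139.3], [311.7, 128.8], [350.0, 128.7], [308.1, 121.0]]
13.5 prev near-bottom edge [[311.4, 130.0], [354.3, 139.3], [312.2, 127.4], [350.1, 128.7], [308.6, 119.6]]
15.5 prev near-bottom edge [[311.9, 128.5], [354.3, 139.3], [312.8, 125.9], [350.2, 128.7], [309.2, 118.2]]
tcp px 329.2 147.9
125 ..........................................##################..######..
126 .......................................####.##################..####..
127 .......................................####.########################..
128 .......................................#########################..##..
129 ......................................############################....
130 .....................................###############################..
131 .....................................################################.
132 ....................................##################################
133 
[... 4419 characters left out ...]
 7, 7, 7, 7, 8, 8, 8, 1, -9, -9, -8, -8, -6, -6, -9, -9, -9]
238 [-8, -8, -8, -7, -4, 1, 9, 8, 8, 7, 7, 6, 7, 7, 7, 7, 7, 7, 7, 4, -8, -8, -8, -8, -6, -6, -7, -9, -9]
240 [-8, -9, -8, -8, -5, -1, 7, 7, 8, 8, 8, 8, 7, 8, 8, 7, 7, 8, 6, 6, -6, -8, -9, -8, -7, -6, -8, -9, -9]
242 [-9, -8, -9, -8, -5, -3, 7, 8, 8, 8, 7, 7, 8, 7, 7, 6, 7, 8, 7, 7, -3, -9, -9, -8, -7, -6, -6, -8, -9]
244 [-8, -8, -8, -8, -6, -5, 5, 7, 8, 8, 7, 8, 7, 7, 7, 8, 7, 8, 7, 7, -1, -8, -8, -9, -8, -7, -5, -8, -9]
246 [-8, -9, -8, -8, -8, -6, 3, 8, 7, 8, 8, 7, 7, 8, 7, 6, 6, 5, 6, 7, 2, -9, -9, -8, -9, -6, -7, -8, -9]
248 [-7, -8, -8, -7, -8, -7, -1, 8, 8, 7, 4, 5, 4, 3, 3, 3, 3, 2, 6, 7, 4, -7, -8, -7, -9, -7, -6, -8, -9]
```

The top view shows the far edge at rows 237→233 versus 229→225 predicted, and the side view shows the same 18 mm shift toward the lip. One explanation fits everything: the reported point lies 37 mm ahead of the real grasp point along the tool axis, so the offset tilts with the tool. I'll fix the model.

```bash
python3 - <<'E'
s=open('plan.py').read()
s=s.replace("+off)-[0,0,ZB]\n","+off)\n").replace("    return pos,rot.as_euler","    pos=pos+ZB*rot.apply([0,0,1])\n    return pos,rot.as_euler")
s=s.replace('s["eef_pos"]+[0,0,ZB]-S','s["eef_pos"]-ZB*Rc.apply([0,0,1])-S')
open('plan.py','w').write(s)
E
python3 - <<'E'
from plan import *
now()
def fn(p,L): return S+R.from_euler('z',YAW).apply(R.from_euler('y',-p[3]).apply(np.array(L,float)/1e3+[.065,0,0])+p[:3])
s=ctrl.state();Rc=R.from_euler('xyz',s["ee_rot"]);Rs=R.from_euler('z',-YAW);th=np.radians(13.5)
def edge(pos,rpy,th):
    Rc=R.from_euler('xyz',rpy);return Rs.apply(pos-ZB*Rc.apply([0,0,1])-S)-R.from_euler('y',-th).apply([.0668,0,.0055])
e=edge(s["eef_pos"],s["ee_rot"],th)
print("now top far",proj("top",fn([*e,th],[(65,-32,8),(65,32,8)])).round(1).tolist(),"side",proj("side",fn([*e,th],[(65,32,0),(-65,32,0)])).round(1).tolist())
e=edge([.4511,-.3693,.1174],[3.141,-.5146,.1734],th)
print("r3 side",proj("side",fn([*e,th],[(65,32,0),(-65,32,0),(65,-32,8)])).round(1).tolist())
for a in ((-50,74,13.5),(-48,70,14)): go(*tgt(*a))
E
```

```text
edge mm [-69.2  -0.2  69. ] tilt 13.5 yawerr 0.02 F(stage) [-0.7  0.4 -1.8] M [0.   0.55 0.03] gap 0.0632 t 14.8667
now top far [[452.8, 233.5], [425.5, 237.5]] side [[316.3, 151.0], [358.1, 159.7]]
r3 side [[317.7, 131.4], [360.4, 140.6], [314.7, 121.0]]
t 14.8667 pos [ 0.4515 -0.369   0.0577] rpy [ 3.1414 -0.5144  0.1734] F [-0.8  0.3 -1.8] shift [ 0.64 -0.01  0.17] turn [-0.    0.01  0.  ]
t 14.8667 pos [ 0.4515 -0.369   0.0577] rpy [ 3.1414 -0.5144  0.1734] F [-0.8  0.3 -1.8] shift [ 0.65 -0.01  0.3 ] turn [-0.    0.11  0.  ]
```

Now the model matches both views: top 233.5/237.5, side columns 317–360. It also explains the "swivel": twice I lowered the narrow end onto the lip top, and that turned the plate in the pads. I'll raise it and re-measure the plate angle.

```bash

python3 -m inch '[[[0.1,0,-0.2],[0,0,0],0],[[0.2,0,-0.35],[0,0,0],0],[[0.2,0,-0.35],[0,0,0],0],[[0.15,0,-0.26],[0,0,0],0],[[0,0,0],[0,0,0],0],[[0,0,0],[0,0,0],0],[[0,0,0],[0,0,0],0]]'
python3 -c "
from sil import *
sil('r5')
s=ctrl.state();print(s['eef_pos'],s['ee_rot'])
Rc=R.from_euler('xyz',s['ee_rot']);c=s['eef_pos']-ZB*Rc.apply([0,0,1]);
for th in (-4,0,4,8):
  P=R.from_euler('z',YAW).apply(R.from_euler('y',-np.radians(th)).apply(np.array([[63.2,32,-5.5],[-66.8,32,-5.5]])/1e3))+c
  print(th,proj('side',P).round(1).tolist())
"
```

```text
time_s: 15.45
eef_pos: [0.4515, -0.369, 0.0975]
ee_rot: [3.141, -0.515, 0.174]
contact_force: [0.7, 0.0, -2.7]
finger_gap: 0.0635
gripper_force: 60.0
tcp px 330.3 135.4
113 .........................................#############################
114 .........................................############################.
115 ........................................#############################.
116 ........................................##############################
117 .......................................###############################
118 ......................................################################
119 .....................................#################################
120 .....................................#########################.#######
121 ....................................########.#########...#############
122 ....................................####.....########....#############
123 ....................................#######..######.....##########.###
124 ...................................##.######.#####################..##
125 ...........................
[... 2166 characters left out ...]
..............................###########...........
155 ...............................................#########..............
156 ...............................................########...............
157 ..........................................#############...............
158 .........................................##############............###
edge mm [-6.930e+01  1.000e-01  1.083e+02] tilt 13.5 yawerr -0.0 F(stage) [-0.2 -1.1 -2.4] M [-0.02  0.5  -0.04] gap 0.0634 t 15.5
[ 0.45133262 -0.36869675  0.0969876 ] [-3.14097216 -0.51455272  0.17298684]
-4 [[316.8, 144.6], [361.4, 140.8]]
0 [[316.7, 143.2], [361.2, 142.3]]
4 [[316.7, 141.7], [360.8, 143.8]]
8 [[316.8, 140.3], [360.4, 145.3]]
```

```bash
sed -i 's/DT=16./DT=30.3/' plan.py
python3 - <<'E'
from plan import *
now(); print(ctrl.state()["joints"].round(2))
for a in ((-48,112,-.8),(-48,112,13),(-48,72,13)): go(*tgt(*a))
E
```

```text
edge mm [-7.250e+01  1.000e-01  1.247e+02] tilt -0.8 yawerr -0.0 F(stage) [-0.2 -1.1 -2.4] M [-0.02  0.5  -0.04] gap 0.0634 t 15.5
[-1.1  -0.06  1.98  0.55  1.13  0.08]
t 15.5 pos [ 0.4513 -0.3687  0.097 ] rpy [-3.141  -0.5146  0.173 ] F [-0.  -1.1 -2.4] shift [0.51 0.01 0.77] turn [-0.01  0.   -0.  ]
t 15.5 pos [ 0.4513 -0.3687  0.097 ] rpy [-3.141  -0.5146  0.173 ] F [-0.  -1.1 -2.4] shift [0.97 0.   0.22] turn [-0.01  2.76 -0.  ]
t 15.5 pos [ 0.4513 -0.3687  0.097 ] rpy [-3.141  -0.5146  0.173 ] F [-0.  -1.1 -2.4] shift [0.32 0.01 1.39] turn [-0.01  2.76 -0.  ]
```

```bash

python3 -m inch '[[[0.1,0,0],[0,0.1,0],0],[[0.1,0,0],[0,0.2,0],0],[[0.1,0,0],[0,0.3,0],0],[[0.1,0,0.02],[0,0.4,0],0],[[0.1,0,0.02],[0,0.4,0],0],[[0.1,0,0.04],[0,0.4,0],0],[[0.1,0,0.05],[0,0.4,0],0],[[0.1,0,0.05],[0,0.3,0],0],[[0.1,0,0.05],[0,0.2,0],0],[[0.07,0,0],[0,0.06,0],0],[[0,0,0],[0,0,0],0],[[0,0,0],[0,0,0],0]]'
cat >> sil.py <<'E'
def pred(DTs=(0,)):
  s=ctrl.state();Rc=R.from_euler('xyz',s['ee_rot']);c=s['eef_pos']-ZB*Rc.apply([0,0,1])
  D=R.from_euler('z',-YAW)*Rc*R.from_euler('x',-np.pi);th0=-D.as_euler('xyz')[1]-np.radians(DT)
  for d in DTs:
    P=R.from_euler('z',YAW).apply(R.from_euler('y',-th0-np.radians(d)).apply(np.array([[63.2,32,-5.5],[-66.8,32,-5.5],[63.2,-32,2.5],[63.2,32,2.5]])/1e3))+c
    print(d,"near-bottom wide,narrow",proj('side',P[:2]).round(1).tolist(),"top far edge",proj('top',P[2:]).round(1).tolist())
E
python3 -c "
from sil import *
sil('r6');pred((-2,0,2))
go(*tgt(-48,72,13))"
```

```text
time_s: 16.5
eef_pos: [0.4791, -0.3644, 0.1091]
ee_rot: [3.141, -0.755, 0.173]
contact_force: [0.2, 0.4, -1.4]
finger_gap: 0.0631
gripper_force: 60.0
tcp px 321.0 131.5
109 ....................................##################################
110 .....................................#################################
111 ......................................################################
112 ......................................################################
113 ......................................################################
114 ......................................################################
115 .....................................#################################
116 ....................................#################################.
117 ...................................##################################.
118 ..................................##################################..
119 .................................###################################..
120 ................................###########################.########..
121 ...........................
[... 2386 characters left out ...]
...................................############..........
154 ................................................#######...............
edge mm [-48.5  -0.4 115.7] tilt 13.0 yawerr 0.05 F(stage) [ 0.4 -0.2 -1.7] M [-0.03  0.69 -0.01] gap 0.0634 t 16.55
-2 near-bottom wide,narrow [[309.8, 137.0], [353.0, 144.2]] top far edge [[457.7, 222.1], [429.3, 226.3]]
0 near-bottom wide,narrow [[309.9, 136.3], [352.7, 145.0]] top far edge [[458.1, 222.2], [429.7, 226.5]]
2 near-bottom wide,narrow [[310.1, 135.5], [352.4, 145.7]] top far edge [[458.4, 222.4], [430.0, 226.6]]
t 16.55 pos [ 0.4791 -0.3644  0.1092] rpy [ 3.1408 -0.7554  0.1739] F [ 0.4 -0.2 -1.7] shift [-0.99 -0.01  1.07] turn [0.   0.   0.01]
```

```bash

python3 -m inch '[[[0,0,0],[0,0.15,0],0],[[0,0,0],[0,0.2,0],0],[[0,0,0],[0,0.15,0],0],[[0,0,0],[0,0,0],0],[[0,0,0],[0,0,0],0]]'
cat >> sil.py <<'E'
from fit import refine
def fine():
  s=ctrl.state();Rc=R.from_euler('xyz',s['ee_rot']);c=s['eef_pos']-ZB*Rc.apply([0,0,1])
  D=R.from_euler('z',-YAW)*Rc*R.from_euler('x',-np.pi);th0=-D.as_euler('xyz')[1]-np.radians(DT)
  im=ctrl.grab_frame("side")["image"][:,:,::-1]
  fn=lambda p,L:R.from_euler('z',YAW).apply(R.from_euler('y',-th0-p[3]).apply((np.array(L,float)+[-1.8,0,-5.5])/1e3))+c+[p[0]*np.cos(YAW),p[0]*np.sin(YAW),p[2]]
  e=[("side",(22,32,0),(63,32,0)),("side",(-62,32,0),(-28,32,0)),("side",(22,32,0),(63,32,0)),("side",(-65,32,0),(-65,-32,0))]
  for st in (-.05,0,.05):
    p,n,r=refine({"side":im},[0,0,-.004,st],e,win=3,free=(0,2,3),fn=fn); print("model tilt",np.degrees(th0).round(1),"seen",np.degrees(th0+p[3]).round(1),"dx,dz mm",(p[[0,2]]*1e3).round(1),n,r.round(2))
E
python3 -c "
from sil import *
fine();go(*tgt(-48,80,15.5))"
```

```text
time_s: 16.97
eef_pos: [0.4786, -0.3642, 0.1084]
ee_rot: [-3.14, -0.799, 0.172]
contact_force: [0.4, 0.2, -1.7]
finger_gap: 0.0633
gripper_force: 60.0
model tilt 15.5 seen 4.7 dx,dz mm [ -1.4 -12.2] 100 0.23
model tilt 15.5 seen 4.7 dx,dz mm [ -1.5 -12.1] 100 0.26
model tilt 15.5 seen 4.7 dx,dz mm [ -1.5 -12.2] 100 0.26
t 17.0167 pos [ 0.4788 -0.3643  0.1087] rpy [-3.1409 -0.7992  0.1722] F [-0.  -0.4 -1.9] shift [-0.72 -0.01  0.75] turn [-0.    0.   -0.01]
```

```bash

cat >> sil.py <<'E'
def line(skip):
  im=np.mean([ctrl.grab_frame("side")["image"][:,:,::-1].astype(float) for _ in range(3)],0);s0=cv2.imread("pics/side0.png")
  d=np.abs(im-cv2.GaussianBlur(s0,(0,0),.3)).max(2);pred((-3,0));v=proj("side",ctrl.state()["eef_pos"])[0]
  for r in range(130,152): print(r,"".join("%3d"%min(x,99) for x in d[r,305:360]))
E
python3 -c "
from sil import *
line(0)"
```

```text
-3 near-bottom wide,narrow [[310.3, 136.9], [353.2, 145.2]] top far edge [[457.8, 222.8], [429.5, 227.1]]
0 near-bottom wide,narrow [[310.5, 135.8], [352.7, 146.3]] top far edge [[458.4, 223.1], [430.0, 227.3]]
130   5 23 47 61 62 63 60 63 62 64 63 62 63 62 59 55 50 54 69 77 62 32 42 49 54 55 46 32 18  9  1  7 27 56 84 99 99 99 94 86 84 82 80 79 72 63 63 68 63 54 46 40 35 35 37
131   3 17 38 56 64 64 65 65 65 65 66 66 67 69 68 68 65 67 70 71 59 42 37 30 32 35 25 15 12  7 14 34 62 89 99 99 95 89 85 83 83 82 79 70 50 37 41 54 62 69 71 69 66 64 64
132   1 10 29 49 63 66 66 66 65 66 66 65 66 66 69 69 70 69 71 70 66 64 60 57 50 45 41 37 32 31 44 68 92 99 99 93 84 83 83 83 82 79 69 47 24 13 14 24 40 59 75 80 81 80 80
133   0  4 18 45 61 65 64 67 65 66 66 66 67 66 65 65 65 64 66 68 68 68 70 69 69 68 67 64 63 68 80 97 99 99 95 85 82 83 83 83 80 70 47 23  8  2  3  6 16 39 62 78 82 82 84
134   1  0 10 33 54 62 65 66 65 66 67 67 65 66 64 60 56 55 56 59 60 63 67 68 69 73 75 79 87 95 99 99 99 91 85 84 83 85 83 81 71 50 25  8  2  1  1  1  4 18 41 65 79 84 83
135   0  1  4 20 44 59 61 62 62 63 65 6
[... 2150 characters left out ...]
34 34 27 15  7  1  1
148   1  1  2  1  0  1  0  1  0  0  0  1  1  0  1  0  1  0  0  0  0  0  3  3  5  3  1  1  1  1  0  1  0  0  1  0  1  1  1  1  0  3 14 27 35 35 35 36 35 35 31 24 11  3  1
149   0  0  1  0  0  0  1  1  0  0  0  1  1  0  1  0  0  0  1  0  0  0  0  1  1  0  1  0  0  0  0  0  1  0  2  0  1  0  0  0  0  4 15 29 33 35 36 36 36 36 35 29 17  7  2
150   0  1  0  1  0  0  1  0  0  1  1  1  0  1  0  1  0  0  0  1  1  0  0  0  1  0  0  1  1  0  1  1  1  1  0  1  1  0  1  1  0  3 16 29 32 34 37 35 36 37 35 34 25 14  5
151   0  1  0  1  1  1  1  1  1  1  1  1  0  1  0  0  1  0  1  1  1  0  1  1  0  0  0  0  0  1  1  1  0  0  1  1  1  0  1  0  0  4 16 30 32 32 35 34 32 32 31 32 29 20  9
```

The edge runs (312,137.7)→(345,144.7), so plate tilt is about 13.5° and its height is about 2 mm below the model. I'll update the tilt offset and approach the entry in front of the lip.

```bash
sed -i 's/DT=30.3/DT=32.3/' plan.py
python3 - <<'E'
from plan import *
now()
for a in ((-48,72,13.5),(-48,69,13.5),(-58,69,13.5)): go(*tgt(*a))
E
```

```text
edge mm [-49.6  -0.3 113.9] tilt 13.5 yawerr 0.02 F(stage) [ 0.3 -0.5 -1.8] M [0.02 0.74 0.01] gap 0.0633 t 17.1667
t 17.1667 pos [ 0.479  -0.3644  0.109 ] rpy [ 3.1413 -0.7993  0.1733] F [ 0.3 -0.5 -1.8] shift [-0.96 -0.01  1.01] turn [0. 0. 0.]
t 17.1667 pos [ 0.479  -0.3644  0.109 ] rpy [ 3.1413 -0.7993  0.1733] F [ 0.3 -0.5 -1.8] shift [-1.04 -0.01  1.08] turn [0. 0. 0.]
t 17.1667 pos [ 0.479  -0.3644  0.109 ] rpy [ 3.1413 -0.7993  0.1733] F [ 0.3 -0.5 -1.8] shift [-1.27 -0.01  0.84] turn [0. 0. 0.]
```

```bash

python3 -m inch '[[[-0.15,0,0.14],[0,0,0],0],[[-0.25,-0.01,0.23],[0,0,0],0],[[-0.25,0,0.23],[0,0,0],0],[[-0.23,0,0.21],[0,0,0],0],[[-0.15,0,0.13],[0,0,0],0],[[0,0,0],[0,0,0],0],[[0,0,0],[0,0,0],0],[[0,0,0],[0,0,0],0]]'
python3 - <<'E'
from sil import *
now();pred()
im=np.mean([ctrl.grab_frame("side")["image"][:,:,::-1].astype(float) for _ in range(3)],0);s0=cv2.imread("pics/side0.png");d=np.abs(im-s0).max(2)
for r in range(142,168): print(r,"".join("%3d"%min(x,99) for x in d[r,305:362]))
go(*tgt(-51,69.5,13.5));go(*tgt(-60,69,13));go(*tgt(-60,67,12))
E
```

```text
time_s: 17.83
eef_pos: [0.4777, -0.3643, 0.0672]
ee_rot: [-3.142, -0.8, 0.173]
contact_force: [0.3, 0.5, -2.1]
finger_gap: 0.0631
gripper_force: 60.0
edge mm [-50.9  -0.1  72.1] tilt 13.5 yawerr 0.0 F(stage) [ 0.4  0.4 -2.1] M [ 0.04  0.66 -0.02] gap 0.0631 t 17.8333
0 near-bottom wide,narrow [[310.0, 150.2], [352.1, 158.9]] top far edge [[451.7, 225.5], [424.3, 229.6]]
142  12 37 57 63 64 63 62 59 58 53 49 44 38 34 27 22 27 52 79 84 71 44 32 47 51 51 47 38 23 11  3  3  7 31 60 87 99 99 99 97 87 83 81 78 79 79 82 82 82 84 83 83 82 81 83 81 82
143   6 25 39 45 46 48 48 48 48 51 51 50 49 49 43 40 47 65 77 67 45 26 38 42 47 43 35 22 10  3  1 10 31 61 88 99 99 99 96 89 84 83 82 77 72 74 79 81 83 81 82 82 82 82 82 81 82
144   1  5 11 13 15 16 16 17 19 24 29 29 30 30 31 33 35 42 45 38 26 17 14 22 27 27 19 10  4  2  4 24 52 78 92 93 84 81 81 79 79 80 77 64 51 52 61 67 68 71 76 80 82 83 82 82 79
145   1  5 15 23 27 27 28 26 24 19 15 14 13 10  9  7  8 12 13 15 14 11  7 10 15 16 18 18 14  6  5 24 47 61 58 52 46 47 52 56 59 60 51 33 18 19 25 31 36 42 51 63 69 70 70 70 72
146   1  5 14 27 34 34 
[... 3568 characters left out ...]
 0  3  1  2  1  1  1  1  1  2  2  2  3  4 11 28 39 42 42 43 43 40 34 20  5  1  1  1  1  1  1  1  1  1  1
167   1  1  1  0  1  2  1  0  1  0  1  1  1  0  1  1  1  1  0  0  1  1  2  2  1  1  0  1  1  1  2  1  1  3  3  3  8 22 35 39 38 38 36 29 20 12  3  1  1  0  2  2  1  1  1  2  1
t 17.9833 pos [ 0.4778 -0.3646  0.0677] rpy [ 3.1401 -0.7996  0.1742] F [ 0.2 -0.6 -2.4] shift [-0.08 -0.01  0.07] turn [ 0.01 -0.    0.01]
t 17.9833 pos [ 0.4778 -0.3646  0.0677] rpy [ 3.1401 -0.7996  0.1742] F [ 0.2 -0.6 -2.4] shift [-0.32 -0.01 -0.12] turn [ 0.01 -0.1   0.01]
t 17.9833 pos [ 0.4778 -0.3646  0.0677] rpy [ 3.1401 -0.7996  0.1742] F [ 0.2 -0.6 -2.4] shift [-0.41 -0.01 -0.04] turn [ 0.01 -0.3   0.01]
```

The edge at (312,150.9)–(322,153.3) agrees with the model to within 0.5 px, tilt included, so I'll insert.

```bash

python3 -m inch '[[[-0.08,-0.01,0.07],[0,0,0],0],[[0,0,0],[0,0,0],0],[[-0.08,0,-0.06],[0,0,0],0],[[-0.08,0,-0.06],[0,-0.05,0],0],[[-0.08,0,-0.07],[0,-0.05,0],0],[[0,0,0],[0,0,0],0],[[0,0,0],[0,0,0],0]]'
python3 - <<'E'
from plan import *
now();go(*tgt(-60,67,12));go(*tgt(-63,67,11))
E
```

```text
time_s: 18.57
eef_pos: [0.4683, -0.3657, 0.0629]
ee_rot: [3.141, -0.791, 0.173]
contact_force: [0.2, 0.1, -1.4]
finger_gap: 0.0628
gripper_force: 60.0
edge mm [-60.4   0.2  68.5] tilt 13.0 yawerr 0.0 F(stage) [ 0.2  0.  -1.4] M [ 0.01  0.72 -0.03] gap 0.0628 t 18.5667
t 18.5667 pos [ 0.4683 -0.3657  0.0629] rpy [ 3.1412 -0.7906  0.1731] F [ 0.2  0.1 -1.4] shift [-0.07  0.    0.08] turn [ 0.  -0.2  0. ]
t 18.5667 pos [ 0.4683 -0.3657  0.0629] rpy [ 3.1412 -0.7906  0.1731] F [ 0.2  0.1 -1.4] shift [-0.18  0.    0.04] turn [ 0.  -0.4  0. ]
```

```bash

python3 -m inch '[[[-0.06,0,0.02],[0,-0.1,0],0],[[-0.06,0,0.01],[0,-0.15,0],0],[[-0.06,0,0.01],[0,-0.15,0],0],[[0,0,0],[0,0,0],0],[[0,0,0],[0,0,0],0]]'
python3 - <<'E'
from plan import *
now();go(*tgt(-65,66.5,10));go(*tgt(-63,65,11))
E
```

```text
time_s: 18.98
eef_pos: [0.4658, -0.3662, 0.0584]
ee_rot: [3.14, -0.756, 0.174]
contact_force: [-1.1, -0.6, -0.7]
finger_gap: 0.0637
gripper_force: 60.0
edge mm [-62.7   0.2  67.2] tilt 11.0 yawerr 0.08 F(stage) [-1.2 -0.4 -0.7] M [-0.04  0.62 -0.05] gap 0.0637 t 18.9833
t 18.9833 pos [ 0.4658 -0.3662  0.0584] rpy [ 3.1403 -0.7556  0.1745] F [-1.1 -0.6 -0.7] shift [-0.11  0.01 -0.  ] turn [ 0.   -0.2   0.01]
t 18.9833 pos [ 0.4658 -0.3662  0.0584] rpy [ 3.1403 -0.7556  0.1745] F [-1.1 -0.6 -0.7] shift [-0.06  0.01  0.05] turn [0.   0.   0.01]
```

```bash

python3 -m inch '[[[-0.05,0,0],[0,-0.1,0],0],[[-0.06,0,0],[0,-0.1,0],0],[[0,0,0],[0,0,0],0],[[0,0,0],[0,0,0],0]]'
python3 -c "
from plan import *
now();go(*tgt(-67,66.5,10));go(*tgt(-65,65,10))"
python3 -m inch '[[[-0.03,0,-0.02],[0,0,0],0],[[0,0,0],[0,0,0],0],[[0,0,0],[0,0,0],0]]'
python3 -c "
from plan import *
now()"
```

```text
time_s: 19.32
eef_pos: [0.4632, -0.3665, 0.0561]
ee_rot: [3.141, -0.738, 0.174]
contact_force: [-0.0, 0.7, 1.2]
finger_gap: 0.063
gripper_force: 60.0
edge mm [-65.1   0.2  66.4] tilt 10.0 yawerr 0.05 F(stage) [0.1 0.7 1.2] M [0.07 0.46 0.04] gap 0.063 t 19.3167
t 19.3167 pos [ 0.4632 -0.3665  0.0561] rpy [ 3.141  -0.7383  0.1738] F [-0.   0.7  1.2] shift [-0.05  0.01 -0.05] turn [0.   0.   0.01]
t 19.3167 pos [ 0.4632 -0.3665  0.0561] rpy [ 3.141  -0.7383  0.1738] F [-0.   0.7  1.2] shift [-0.03  0.01  0.04] turn [0.   0.   0.01]
time_s: 19.57
eef_pos: [0.4626, -0.3666, 0.0562]
ee_rot: [3.141, -0.739, 0.174]
contact_force: [5.3, 1.1, 1.4]
finger_gap: 0.0637
gripper_force: 60.0
edge mm [-65.8   0.3  66.5] tilt 10.1 yawerr 0.04 F(stage) [5.4 0.2 1.4] M [-0.02 -0.15  0.14] gap 0.0637 t 19.5667
```

The back wall is felt (5 N at model x = -65.8) and so is the ledge (z 66.5), so the narrow end is in the pocket. Now I'll turn the plate down onto the catch slope.

```bash

python3 -c "
from plan import *
go(*tgt(-65,66.3,9));go(*tgt(-64.8,66.3,8))"
python3 -m inch '[[[0,0,0],[0,-0.1,0],0],[[0,0,0],[0,-0.1,0],0],[[0,0,0],[0,0,0],0],[[0,0,0],[0,0,0],0]]'
python3 -c "
from plan import *
now();go(*tgt(-64.8,66.3,8));go(*tgt(-64.8,66.2,7))"
```

```text
t 19.5667 pos [ 0.4626 -0.3666  0.0562] rpy [ 3.1412 -0.7395  0.1736] F [5.3 1.1 1.4] shift [-0.03  0.01  0.06] turn [-0.   -0.21  0.01]
t 19.5667 pos [ 0.4626 -0.3666  0.0562] rpy [ 3.1412 -0.7395  0.1736] F [5.3 1.1 1.4] shift [-0.06  0.01  0.1 ] turn [-0.   -0.41  0.01]
time_s: 19.9
eef_pos: [0.4622, -0.3665, 0.0556]
ee_rot: [3.141, -0.721, 0.174]
contact_force: [3.9, -1.4, -0.6]
finger_gap: 0.0629
gripper_force: 60.0
edge mm [-65.9   0.4  67.5] tilt 9.0 yawerr 0.04 F(stage) [ 3.6 -2.1 -0.6] M [-0.16  0.08  0.03] gap 0.0629 t 19.9
t 19.9 pos [ 0.4622 -0.3665  0.0556] rpy [ 3.1413 -0.7209  0.1736] F [ 3.9 -1.4 -0.6] shift [-0.04  0.01  0.09] turn [-0.   -0.2   0.01]
t 19.9 pos [ 0.4622 -0.3665  0.0556] rpy [ 3.1413 -0.7209  0.1736] F [ 3.9 -1.4 -0.6] shift [-0.08  0.01  0.13] turn [-0.   -0.4   0.01]
```

```bash

python3 -m inch '[[[-0.02,0,0.05],[0,-0.1,0],0],[[-0.02,0,0.04],[0,-0.1,0],0],[[-0.01,0,0.02],[0,-0.1,0],0],[[-0.01,0,0.02],[0,-0.1,0],0],[[0,0,0],[0,0,0],0],[[0,0,0],[0,0,0],0]]'
python3 -c "
from plan import *
now();go(*tgt(-64.8,66.3,7));go(*tgt(-64.8,66.2,6))"
```

```text
time_s: 20.4
eef_pos: [0.4631, -0.3669, 0.0521]
ee_rot: [3.14, -0.685, 0.174]
contact_force: [-5.4, 0.5, 5.8]
finger_gap: 0.0635
gripper_force: 60.0
edge mm [-64.6  -0.1  67.2] tilt 7.0 yawerr 0.06 F(stage) [-5.2  1.4  5.8] M [0.28 0.45 0.18] gap 0.0635 t 20.4
t 20.4 pos [ 0.4631 -0.3669  0.0521] rpy [ 3.1403 -0.6854  0.1741] F [-5.4  0.5  5.8] shift [-0.02 -0.01  0.02] turn [0.01 0.01 0.01]
t 20.4 pos [ 0.4631 -0.3669  0.0521] rpy [ 3.1403 -0.6854  0.1741] F [-5.4  0.5  5.8] shift [-0.06 -0.01  0.05] turn [ 0.01 -0.19  0.01]
```

The plate end is on the catch slope (Fx -5, Fz +7.6). Release and withdraw along the tool axis.

```bash

python3 -m inch '[[[0,0,0],[0,0,0],0.4],[[0,0,0],[0,0,0],1],[[0,0,0],[0,0,0],1],[[0,0,0],[0,0,0],1],[[0,0,0],[0,0,0],1]]'
python3 -m inch '[[[0,0,-0.3],[0,0,0],1],[[0,0,-0.6],[0,0,0],1],[[0,0,-1],[0,0,0],1],[[0,0,-1],[0,0,0],1],[[0,0,-1],[0,0,0],1],[[0.3,0,0],[0,-1,0],1],[[0.3,0,0],[0,-1,0],1],[[0.3,0,0],[0,-1,0],1],[[0.3,0,0],[0,-1,0],1],[[0.3,0,0],[0,-1,0],1],[[0.3,0,0],[0,-1,0],1],[[0.3,0,0],[0,-1,0],1]]'
python3 -c "
from plan import *
now();s=ctrl.state();print(s['eef_pos'],s['ee_rot'],s['joints'].round(2))
def tip(x,z): return S+R.from_euler('z',YAW).apply([x/1e3,0,z/1e3])+[0,0,.019-ZB]
print(proj('side',[0,0,0]).shape)
go(tip(49,130),[np.pi,0,YAW])"
```

```text
time_s: 20.82
eef_pos: [0.4632, -0.3662, 0.0513]
ee_rot: [-3.141, -0.686, 0.173]
contact_force: [-0.2, -0.8, -0.1]
finger_gap: 0.0871
gripper_force: 0.0
time_s: 21.82
eef_pos: [0.4463, -0.3702, 0.1699]
ee_rot: [3.138, -0.072, 0.172]
contact_force: [0.9, 0.5, -0.2]
finger_gap: 0.0927
gripper_force: 0.0
edge mm [-56.8  -0.4 233.5] tilt -28.2 yawerr -0.07 F(stage) [ 1.   0.3 -0.2] M [-0.02  0.18 -0.05] gap 0.0927 t 21.8167
[ 0.44634707 -0.37024545  0.16985388] [ 3.1378752  -0.07193167  0.17186528] [-0.82  0.04  1.64  0.06  1.41  0.57]
(1, 2)
t 21.8167 pos [ 0.4463 -0.3702  0.1699] rpy [ 3.1379 -0.0719  0.1719] F [ 0.9  0.5 -0.2] shift [ 1.25 -0.03  2.02] turn [ 0.04 -0.82 -0.01]
```

```bash

python3 -m inch '[[[0.2,-0.03,0],[0,-0.82,0],-1],[[0.35,0,0],[0,0,0],-1],[[0.35,0,0.3],[0,0,0],-1],[[0.25,0,0.5],[0,0,0],-1],[[0,0,0.5],[0,0,0],-1],[[0,0,0.5],[0,0,0],-1],[[0,0,0.2],[0,0,0],-1],[[0,0,0],[0,0,0],-1],[[0,0,0],[0,0,0],-1],[[0,0,0],[0,0,0],-1]]' 20
cat > press.py <<'E'
from plan import *
def tip(x,z,y=0): return S+R.from_euler('z',YAW).apply([x/1e3,y/1e3,z/1e3])+[0,0,.019-ZB],[np.pi,0,YAW]
def st():
    s=ctrl.state();p=R.from_euler('z',-YAW).apply(s["eef_pos"]+[0,0,ZB-.019]-S)*1e3
    print("tip stage mm",p.round(1),"rpy",s["ee_rot"].round(3),"F",s["contact_force"].round(1),"gap",round(s["finger_gap"],4),"t",s["time_s"])
def plate(a,b,c0,c1):
    im=np.mean([ctrl.grab_frame("side")["image"][:,:,::-1].astype(float) for _ in range(2)],0);d=np.abs(im-cv2.imread("pics/side0.png")).max(2)
    for r in range(a,b): print(r,"".join("%3d"%min(x,99) for x in d[r,c0:c1]))
def edge(th,ex=-65.3,ez=66):
    L=np.array([[130,32,0],[0,32,0],[130,32,8],[130,-32,8],[30,32,0]])/1e3
    return proj("side",S+R.from_euler('z',YAW).apply(R.from_euler('y',-np.radians(th)).apply(L)+np.array([ex,0,ez])/1e3)).round(1).tolist()
E
python3 -c "
from press import *
st();go(*tip(49,95))
for th in (0,4,8): print(th,edge(th))
plate(142,166,305,362)"
```

```text
time_s: 22.65
eef_pos: [0.48, -0.3632, 0.1092]
ee_rot: [3.141, -0.005, 0.172]
contact_force: [0.0, 0.3, 0.4]
finger_gap: 0.0309
gripper_force: 0.0
tip stage mm [ 41.7   0.6 127.2] rpy [ 3.141 -0.005  0.172] F [0.  0.3 0.4] gap 0.0309 t 22.65
t 22.65 pos [ 0.48   -0.3632  0.1092] rpy [ 3.1406 -0.0049  0.1722] F [0.  0.3 0.4] shift [0.24 0.02 1.07] turn [ 0.01 -0.06 -0.01]
0 [[313.0, 161.7], [356.7, 160.7], [313.2, 159.2], [309.7, 150.5], [346.7, 160.9]]
4 [[313.3, 158.9], [356.7, 160.7], [313.7, 156.3], [310.1, 147.7], [346.8, 160.3]]
8 [[313.8, 156.0], [356.7, 160.7], [314.4, 153.5], [310.8, 144.9], [346.9, 159.6]]
142   0  0  0  1  2  1  2  1  1  1  1  1  3  7  5  6  5  5  6  3  1  1  1  1  1  1  1  0  0  1  0  1  2  1  0  1  1  1  1  1  1  1  1  1  1  2  2  1  2  0  1  1  1  2  0  3  1
143   1  1  1  0  0  1  1  2  0  1  1  1  1  1  1  1  2  2  1  1  1  1  1  1  1  1  0  1  1  1  1  1  1  1  1  0  1  0  1  1  0  1  1  2  2  1  1  1  0  2  2  2  1  1  1  2  1
144   0  1  0  0  0  1  1  1  1  0  1  0  0  1  1  1  0  0  0  1  0  0  1  1  1  1  1  0  2  0  0  1  1  1  1  1  1  0  1  0 
[... 3046 characters left out ...]
   0  0  2  1  0  1  1  1  0  1  1  1  0  1  1  0  1  1  1  0  0  4 16 26 29 31 31 30 30 31 32 33 35 38 42 42 42 42 42 42 43 43 43 45 46 43 33 24 14  4  1  1  0  1  1  1  1
163   0  1  0  0  2  0  1  1  2  1  0  0  2  2  0  0  1  1  2  0  1  1  6 10  9 11  9 10 10 11 13 17 22 27 35 38 42 42 43 43 42 43 44 46 46 41 24 13  7  2  1  1  0  1  1  1  1
164   1  1  0  1  0  1  1  1  2  0  1  1  1  1  0  0  1  0  1  0  1  0  2  1  4  3  4  1  2  4  3  4  6 13 19 28 34 39 43 43 43 42 44 45 43 30 14  3  1  0  1  1  1  1  1  1  0
165   0  1  1  1  1  0  0  1  1  1  0  0  2  1  1  1  2  0  1  0  1  1  2  2  0  1  2  1  1  1  2  2  2  3  6 13 23 34 40 42 41 42 41 43 37 21  5  1  1  1  0  0  0  0  0  0  0
```

The side view fits a plate tilt of about 6°: far-top corner at (310,146.5), narrow end in the pocket. I'll position the closed fingertips over the wide border.

```bash

python3 -m inch '[[[0.22,0.02,0],[0,-0.06,0],-1],[[0,0,0],[0,0,0],-1],[[0,0,0.3],[0,0,0],-1],[[0,0,0.4],[0,0,0],-1],[[0,0,0],[0,0,0],-1],[[0,0,0],[0,0,0],-1]]'
python3 -c "
from press import *
st();go(*tip(48.5,95));go(*tip(48.5,88))"
```

```text
time_s: 23.25
eef_pos: [0.4854, -0.3609, 0.085]
ee_rot: [-3.139, 0.004, 0.173]
contact_force: [-0.3, -0.3, 0.1]
finger_gap: 0.0005
gripper_force: 0.0
tip stage mm [ 47.4   2.  103. ] rpy [-3.139  0.004  0.173] F [-0.3 -0.3  0.1] gap 0.0005 t 23.25
t 23.25 pos [ 0.4854 -0.3609  0.085 ] rpy [-3.1387  0.0041  0.1733] F [-0.3 -0.3  0.1] shift [0.04 0.07 0.27] turn [-0.03  0.05  0.  ]
t 23.25 pos [ 0.4854 -0.3609  0.085 ] rpy [-3.1387  0.0041  0.1733] F [-0.3 -0.3  0.1] shift [0.04 0.07 0.5 ] turn [-0.03  0.05  0.  ]
```

```bash

python3 -m inch '[[[0.03,0.05,0.15],[0,0,0],-1],[[0,0,0.15],[0,0,0],-1],[[0,0,0.12],[0,0,0],-1],[[0,0,0.08],[0,0,0],-1],[[0,0,0.05],[0,0,0],-1],[[0,0,0],[0,0,0],-1],[[0,0,0],[0,0,0],-1]]'
python3 -c "
from press import *
st()"
```

```text
time_s: 23.83
eef_pos: [0.4879, -0.3634, 0.071]
ee_rot: [3.141, 0.001, 0.173]
contact_force: [0.5, 1.1, 2.0]
finger_gap: 0.0007
gripper_force: 1.1
tip stage mm [49.5 -1.  89. ] rpy [3.141e+00 1.000e-03 1.730e-01] F [0.5 1.1 2. ] gap 0.0007 t 23.8333
```

```bash

python3 -m inch '[[[0,0,0.06],[0,0,0],-1],[[0,0,0.06],[0,0,0],-1],[[0,0,0.06],[0,0,0],-1],[[0,0,0],[0,0,0],-1]]'
python3 -c "
from press import *
st()"
python3 -m inch '[[[-0.01,0,0.06],[0,0,0],-1],[[0,0,0.06],[0,0,0],-1],[[0,0,0],[0,0,0],-1]]'
python3 -c "
from press import *
st()"
```

```text
time_s: 24.17
eef_pos: [0.4875, -0.3632, 0.0648]
ee_rot: [-3.141, 0.002, 0.173]
contact_force: [-0.2, -0.1, 0.9]
finger_gap: 0.0002
gripper_force: 0.6
tip stage mm [49.1 -0.6 82.8] rpy [-3.141e+00  2.000e-03  1.730e-01] F [-0.2 -0.1  0.9] gap 0.0002 t 24.1667
time_s: 24.42
eef_pos: [0.4871, -0.3632, 0.0611]
ee_rot: [-3.141, 0.002, 0.173]
contact_force: [0.2, -0.4, 0.0]
finger_gap: 0.0001
gripper_force: 0.2
tip stage mm [48.7 -0.6 79.1] rpy [-3.141e+00  2.000e-03  1.730e-01] F [ 0.2 -0.4  0. ] gap 0.0001 t 24.4167
```

```bash
python3 - <<'E'
from press import *
s=ctrl.state();p=s["eef_pos"]+[0,0,ZB-.019]
c=[R.from_euler('z',YAW).apply([a,b,0])+p for a in(-.0075,.0075) for b in (.0175,-.0175)]
print("tip side",proj("side",c).round(1).tolist(),"top",proj("top",c).round(1).tolist())
for th in (0,3,6): print(th,edge(th))
plate(140,166,303,358)
E
```

```text
tip side [[320.4, 155.3], [318.3, 150.6], [315.3, 155.4], [313.3, 150.7]] top [[429.4, 243.5], [444.1, 241.4], [428.2, 237.2], [442.8, 235.0]]
0 [[313.0, 161.7], [356.7, 160.7], [313.2, 159.2], [309.7, 150.5], [346.7, 160.9]]
3 [[313.2, 159.6], [356.7, 160.7], [313.5, 157.0], [310.0, 148.4], [346.8, 160.4]]
6 [[313.6, 157.4], [356.7, 160.7], [314.0, 154.9], [310.4, 146.3], [346.9, 159.9]]
140   0  0  0  1  1  1  1  1  2 17 51 72 83 85 82 82 81 77 54 18  1  1  0  0  1  1  0  1  0  1  1  1  1  1  1  0  0  2  1  0  1  1  1  1  1  1  1  1  1  0  1  1  1  1  2
141   0  2  2  1  1  1  1  1  2 19 51 71 78 82 81 81 81 75 52 15  1  1  2  1  1  1  1  2  1  0  0  1  1  0  1  1  1  1  1  0  0  1  1  1  1  1  1  0  0  0  1  1  0  2  2
142   0  1  0  1  1  1  2  1  3 20 52 72 79 80 79 80 80 74 50 15  1  1  1  1  0  1  1  1  1  1  0  1  1  1  2  0  1  2  1  1  1  1  1  1  0  1  1  2  2  0  2  1  1  1  2
143   1  0  1  2  0  0  0  1  2 15 39 62 69 69 68 69 69 65 45 14  2  1  1  0  2  1  1  1  2  1  1  1  1  1  1  0  0  1  1  1  1  1  1  1  1  1  2  2  1  0  0  2  1  1  1
144   1  0  0  1  1  1  0  1
[... 3011 characters left out ...]
26 25 18  6  1  0  1
162   1  0  5 20 21 12  3  0  1  0  5 11 18 22 28 28 27 18  3  2  4  3  3  3 15 25 29 30 30 28 30 29 31 33 35 38 41 41 41 42 41 44 43 41 41 42 43 40 32 23 15  6  1  0  0
163   2  0  2 13 15  9  4  1  0  0  2  2  4  9 12 14 18 12  4  0  2  1  1  1  5 10 10 10 10 11 10 11 14 17 23 28 35 38 41 42 43 43 42 43 44 46 46 42 26 14  8  3  1  1  1
164   2  1  1  2  5  4  1  1  0  0  1  1  1  1  2  4  6  6  0  1  0  0  1  1  2  2  3  2  4  1  3  4  3  5  6 12 20 28 34 39 43 43 43 43 44 45 46 39 20  5  2  0  0  0  1
165   1  1  0  1  1  1  1  1  1  1  1  1  0  1  1  1  1  1  1  0  0  0  1  1  1  2  0  2  1  2  2  2  4  1  3  3  7 14 22 33 40 42 42 43 42 43 41 30 12  2  1  1  0  0  0
```

Far edge is now nearly level (row 150), and the catch pillar shows a shift at columns 303–308. It may be held back, with the nose riding on the plate end. Keep pressing gently.

```bash

python3 -m inch '[[[0,0,0.05],[0,0,0],-1],[[0,0,0.05],[0,0,0],-1],[[0,0,0],[0,0,0],-1]]'
python3 -c "
from press import *
st()"
python3 -m inch '[[[0,0,0.04],[0,0,0],-1],[[0,0,0.04],[0,0,0],-1],[[0,0,0],[0,0,0],-1]]'
python3 -c "
from press import *
st()"
```

```text
time_s: 24.77
eef_pos: [0.487, -0.3631, 0.0581]
ee_rot: [-3.141, 0.002, 0.173]
contact_force: [-0.1, 0.6, 0.4]
finger_gap: 0.0001
gripper_force: 0.0
tip stage mm [48.6 -0.5 76.1] rpy [-3.141e+00  2.000e-03  1.730e-01] F [-0.1  0.6  0.4] gap 0.0001 t 24.7667
time_s: 25.02
eef_pos: [0.4873, -0.3634, 0.0577]
ee_rot: [3.142, 0.002, 0.173]
contact_force: [-5.7, 5.1, 12.8]
finger_gap: 0.0004
gripper_force: 5.8
tip stage mm [48.9 -0.8 75.7] rpy [3.142e+00 2.000e-03 1.730e-01] F [-5.7  5.1 12.8] gap 0.0004 t 25.0167
```

```bash

python3 -m inch '[[[0,0,0.04],[0,0,0],-1],[[0,0,0],[0,0,0],-1]]'
python3 -m inch '[[[0,0,0.03],[0,0,0],-1],[[0,0,0],[0,0,0],-1]]'
python3 -c "
from press import *
st()
plate(145,163,298,312)"
```

```text
time_s: 25.18
eef_pos: [0.4875, -0.3635, 0.0577]
ee_rot: [3.141, 0.002, 0.173]
contact_force: [-8.1, 6.3, 19.2]
finger_gap: 0.0002
gripper_force: 9.5
time_s: 25.35
eef_pos: [0.4876, -0.3636, 0.0576]
ee_rot: [3.141, 0.001, 0.173]
contact_force: [-10.5, 8.5, 23.7]
finger_gap: 0.0006
gripper_force: 12.3
tip stage mm [49.1 -1.1 75.6] rpy [3.141e+00 1.000e-03 1.730e-01] F [-10.5   8.5  23.7] gap 0.0006 t 25.35
145   1  2  2  0  1  1  0  1  1  1  2  1  0  1
146   1  1  1  1  1  0  1  0  0  1  1  1  1  1
147   2  1  2  1  1  2  0  2  1  1  1  1  2  1
148   1  0  0  1  1  1  1  1  1  2  0  1  0  2
149   1  1  1  0  1  0  0  0  0  1  0  1  1  2
150   2  1  1  1  0  0  1  1  0  0  0  0  0  4
151   0  1  0  1  1  0  1  0  1  1  1  0  3 13
152   1  1  1  0  1  0  1  0  1  2  0  1  4 21
153   0  0  1  1  1  1  0  0  1  1  1  0  3 16
154   1  1  2  2  1  0  1  1  0  0  1  1  0  7
155   0  1  0  0  1  1  0  2  1  1  0  0  1  2
156   2  1  1  2  2  1  0  1  1  1  0  2  0  1
157   1  0  1  1  0  1  0  0  1  1  1  1  1  2
158   2  1  1  2  0  1  0  1  0  1  1  1  1  4
159   1  1  2  1  0  1  0  1  0  1  1  1  1  5
160   1  0  0  0  0  2  0  1  0  1  0  0  0  2
161   0  1  0  2  0  1  2  0  0  0  1  2  2  1
162   1  1  2  2  0  0  0  1  1  1  1  0  0  1
```

The catch pillar is back exactly at its initial place (differences about 0), so it has snapped closed, and the press is now rigid at 24 N. Retract and verify.

```bash

python3 -m inch '[[[0,0,-0.15],[0,0,0],-1],[[0,0,-0.5],[0,0,0],-1],[[0,0,-1],[0,0,0],-1],[[0,0,-1],[0,0,0],-1],[[0,0,-1],[0,0,0],-1],[[-0.6,-0.9,-1],[0,0,0],-1],[[-0.6,-0.9,0],[0,0,0],-1],[[-0.6,-0.9,0],[0,0,0],-1],[[-0.6,-0.9,0],[0,0,0],-1],[[-0.6,-0.9,0],[0,0,0],-1],[[-0.6,-0.9,0],[0,0,0],-1],[[0,0,0],[0,0,0],-1]]'
python3 - <<'E'
from press import *
st()
print("level pred",edge(0),edge(2))
plate(146,166,303,352)
t=ctrl.grab_frame("top")["image"].astype(int);cv2.imwrite("pics/fin_t.png",t[:,:,::-1])
q=lambda L:proj("top",S+R.from_euler('z',YAW).apply(np.array(L)/1e3)).round(1).tolist()
print("top pred corners wide-right,wide-left, near-left at lip",q([(65,-32,74),(65,32,74),(-57,32,74),(-57,-32,74)]))
d=np.abs(t[:,:,::-1]-cv2.imread("pics/top0.png")).max(2)
g=t[:,:,1]-t[:,:,0]
for r in range(226,296,4): print(r,"".join("%3d"%x for x in g[r,414:472:2]))
# bystanders: any change elsewhere
side=ctrl.grab_frame("side")["image"][:,:,::-1].astype(int);ds=np.abs(side-cv2.imread("pics/side0.png")).max(2)
for nm,b in (("ring",(215,180,262,208)),("blank",(290,300,400,370)),("gear/bottle",(160,270,250,345)),("brush",(195,175,225,208))):
    x0,y0,x1,y1=b;print(nm,(ds[y0:y1,x0:x1]>15).sum())
E
```

```text
time_s: 26.45
eef_pos: [0.3514, -0.2202, 0.1913]
ee_rot: [-3.14, 0.003, 0.174]
contact_force: [-0.5, 0.7, -0.0]
finger_gap: 0.0002
gripper_force: 0.0
tip stage mm [-60.3 163.6 209.3] rpy [-3.14e+00  3.00e-03  1.74e-01] F [-0.5  0.7 -0. ] gap 0.0002 t 26.45
level pred [[313.0, 161.7], [356.7, 160.7], [313.2, 159.2], [309.7, 150.5], [346.7, 160.9]] [[313.2, 160.3], [356.7, 160.7], [313.4, 157.8], [309.9, 149.1], [346.8, 160.6]]
146   1  1  0  1  0  0  1  0  1  0  0  0  1  0  1  1  1  1  1  1  1  1  0  0  1  1  0  1  0  1  0  0  0  0  1  0  0  0  1  1  0  0  1  1  1  1  0  1  1
147   1  1  2  1  1  0  0  1  0  0  1  1  1  1  1  1  0  0  0  1  0  0  0  1  1  1  0  0  0  0  1  0  0  0  0  1  1  1  1  0  1  0  0  1  1  0  1  0  0
148   0  1  2  1  2  1  1  0  0  0  1  1  0  1  0  0  1  0  0  1  0  1  0  1  1  1  1  0  1  0  1  0  0  1  0  0  1  0  0  1  1  0  0  0  1  1  1  0  1
149   1  1  0  1  0  1  1  1  1  1  0  1  1  1  1  1  2  0  2  1  2  0  1  1  1  2  1  0  2  2  1  2  2  2  2  2  2  2  2  2  2  2  2  3  2  2  3  0  0
150   1  1  1  1  1  1  0  0  3  4  6  5  5  5  5  5  5  5  6 
[... 3601 characters left out ...]
0 -6 -8 -7 -8 -7 -8 -7 -4 -6 -8 -8 -6 -5 -8 -7 -8 -8 -7 -7 -7 -7 -6 -6 -5 -7 -7 -5 -6
278  -8 -7 -8 -8 -7 -8 -4 -5 -7 -8 -7 -4 -6 -6 -8 -8 -8 -7 -7 -7 -7 -8 -7 -6 -6 -6 -5 -6 -6
282  -7 -7 -8 -7 -6 -4 -7 -9 -8 -7 -5 -8 -9 -8 -8 -7 -7 -8 -7 -7 -7 -6 -8 -7 -7 -7 -5 -7 -5
286  -7 -8 -7 -4 -7 -9 -8 -8 -4 -7 -8 -8 -8 -8 -8 -9 -8 -8 -8 -6 -8 -8 -7 -7 -8 -7 -6 -6 -7
290  -7 -5 -5 -8 -8 -7 -5 -5 -6 -9 -8 -8 -8 -8 -8 -8 -8 -7 -7 -7 -8 -8 -7 -7 -8 -7 -6 -7 -7
294  -3 -7 -8 -8 -7 -5 -5 -7 -8 -7 -8 -7 -7 -8 -7 -7 -8 -7 -7 -8 -7 -8 -8 -7 -9 -8 -7 -8 -8
ring 0
blank 0
gear/bottle 0
brush 0[ WARN:0@3.231] global loadsave.cpp:1063 imwrite_ Unsupported depth image for selected encoder is fallbacked to CV_8U.
```

The plate is level: far top edge at row 150.7 against 150.5 predicted. Its wide end matches its seat in the top view, the catch is closed over it, and the ring, blank, gear, bottle and brush haven't moved. Handing in.

```bash
python3 -c "
from station import ctrl
print(ctrl.hand_in())"
```

```text
the job is handed in; nothing more can be done
None
```

The glass plate is seated level on the stage, its narrow end under the lip and the catch closed over its wide border; on the way in, two misjudged descents set its narrow end down on top of the lip (no contact with the window seen), and I handed in at about 26.6 s without seeing a verdict.

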